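# Refit the drive pulley of a laboratory shaker

## Task

Refit the shaker's drive pulley: drop the loose brass key from the black parts stand down into the spindle's keyway until it sits fully home, then slide the toothed pulley, boss up, onto the spindle with its keyway over the key and press it down until it is fully home on the shoulder. Work gently and by feel, never forcing the key or the pulley, and leave the glassware and everything else on the bench undisturbed.

Things in the scene. Friction and masses are not known exactly. Their poses are not given: they have to be found in the camera images.
- shaker: White orbital shaker (230 x 260 x 85 mm, fixed), platform and belt off; origin under its centre, below the spindle; x points away from its blue panel, to a red mark on the spindle's bearing. The spindle turns by hand (about 0.3 N m) and its keyway stands anywhere up to 45 degrees either side of that mark: its angle is not measured, find it by feel or by eye.
- seat (a point): On the spindle's axis at the seat, the flat top of its 40 mm shoulder, 115 mm above the bench; axes as shaker (they do not turn with the spindle). In line with the shaft's keyway the shoulder has a pocket 20 mm deep for the key's foot, 9.2 mm wide, from 8 to 16.9 mm off the axis, outer lip flared. The deck is 30 mm below; posts and the motor's pulley are 65 mm or more off, at most 30 mm above.
- shaft_top (a point): Centre of the spindle's top, 45 mm above the seat. The shaft is 26 mm across, top edge chamfered 1 mm; its keyway is a slot 9.2 mm wide all down the shaft, open at the top and outwards, floor 8 mm from the axis. 18 mm above the seat two spring balls (90 degrees either side of the keyway) stand 2 mm out and grip the pulley's bore: it hangs there by itself and must be pushed the rest of the way, about 6 to 15 N.
- pulley_mid (a point): Loose aluminium toothed pulley, about 0.3 kg, flat on the bench, boss up. This point: on its axis, half-way up its 48 mm; z up, x from the axis to its keyway. Flanged body 64 mm across, 26 mm tall; on it the boss, 42 mm across, 22 mm tall, to grip. Bore 27.5 mm with a keyway 9.5 mm wide reaching 18 mm off the axis, lower mouth chamfered 2 mm. Home: 24 mm above the seat, x out over the key.
- pulley: The same pulley; origin on its axis at its underside, axes as pulley_mid.
- key_mid (a point): Loose brass key, a square bar 8 x 8 x 63 mm with slightly tapered ends, upright in a pocket of the black stand with its upper 37 mm bare. This point: its centre; z up along it, x and y square to its sides. In the keyway one side faces the axis; home, this point is 11.5 mm above the seat, 12 to 13 mm off the axis, the key's top 2 mm below the shaft's.
- key: The same key; origin at the centre of its foot, axes as key_mid.
- stand: Black parts stand, fixed, 80 x 130 x 30 mm (x, y, z) with five screw heads 7 mm high at its -y end; origin under its centre. The key's pocket is 25 mm towards its +y, 26 mm deep.
- amber_bottle: Bystander: amber bottle, blue cap, 68 mm across, 160 mm tall; origin under it.
- driver: Bystander: red screwdriver 190 mm long, lying along its x; origin under its middle.
- beaker: Bystander: glass beaker, 72 mm across, 90 mm tall; origin under it.
- flask: Bystander: conical glass flask, 84 mm across, 120 mm tall; origin under it.
- cylinder_100: Bystander: glass measuring cylinder, foot 64 mm across, 190 mm tall; origin under it.
- dish: Bystander: flat glass dish, 90 mm across, 15 mm tall; origin under it.
Things that resemble listed ones, but are neither listed nor needed, are in the scene too. Leave any blue or red look-alike of the pulley alone.

How it is judged (in metres and radians):
On the way:
1. the key stands fully home in the spindle's keyway, let go, the pulley not yet on the spindle (z of key_mid in the frame of seat below 0.0135 m and horizontal distance between key_mid and seat between 0.009 and 0.0155 m and angle between key_mid's own z axis and vertical below 0.12 rad and contact force between the fingers and key below 0.2 N and horizontal distance between pulley_mid and seat above 0.05 m), for 0.2 s.
At the end, for the whole second after the job is handed in: The key is fully down in the spindle's keyway (within 2 mm) and the pulley sits over it, upright, on the spindle's axis (3 mm) with its keyway on the key and its underside on the shoulder (gap under 1.5 mm), at rest (z of key_mid in the frame of seat below 0.0135 m and horizontal distance between key_mid and seat between 0.009 and 0.0155 m and angle between key_mid's own z axis and vertical below 0.12 rad and z of pulley_mid in the frame of seat below 0.0255 m and horizontal distance between pulley_mid and seat below 0.003 m and angle between pulley_mid's own z axis and vertical below 0.06 rad and linear speed of pulley below 0.01 m/s); the robot touches nothing.
It fails at once if the pulley is rammed down on the spindle (contact forces over 60 N in sum, the balls' grip included) or the key (over 30 N) (contact force between pulley and shaker above 60 N or contact force between pulley and key above 30 N).
It fails at once if the key is forced against the spindle (over 30 N) (contact force between key and shaker above 30 N).
It fails at once if the glassware or a tool on the bench is knocked or shifted by more than 30 mm (distance of any of amber_bottle, driver, beaker, flask, cylinder_100, dish from where it was at the start of the episode above 0.03 m).
It also fails if it takes over 72 s, if anything falls off the work surface, if the arm or the gripper's body presses on something with over 40 N, if the wrist force passes 120 N, or if a joint passes its speed limit or range.

## Robot

A 6-joint arm with a two-finger parallel gripper is mounted at the origin on the work surface. World frame = base frame: x ahead of the robot, y to its left, z up, the work surface at z = 0. Lengths are in m, angles in degrees, forces in N, time in s.
With the tool pointing down it reaches from about 0.25 to 0.725 m from the base axis. Payload 9.7 kg.
Tool frame: the origin (TCP) lies at the very end of the fingers, on their centre line; the grasp point (between the pads) lies 19 mm behind it; z points along the fingers, y is the direction in which the jaws open and shut (so a half turn about z gives the same grasp; the last joint's range is limited). The gripper opens to 85 mm and grips with 20 to 120 N. Pads are 22 mm wide; open, the fingers measure 114 mm over their backs; the gripper's body (76 mm by 85 mm) begins 54 mm behind the grasp point. The pads swing forward as they close: fully open they stand 13 mm farther back than shut.
Start: joints at [0, 4.979, 10.078, 95.1, 0, 90], TCP at [0.55, -0, 0.231] pointing down, gripper open.
Joint ranges: [-179.16, 179.16], [-48.56, 103.87], [-65.8, 70.77], [-126.05, 130.52], [-82.76, 87.17], [-180, 180]. Speed limits (degrees/s): [127.2, 127.2, 147.25, 180, 180, 180].

## Interface

Orientations are given as [roll, pitch, yaw] about the fixed x, y, z axes, in that order (R = Rz(yaw) Ry(pitch) Rx(roll)).
In Python, from workcell import bot gives the robot as it stands.
- The arm moves only by the shell command python3 -m pendant 'ROWS' [FORCE]. ROWS is JSON, a list that holds one entry, the list of rows, each a list of 7 numbers: the shift along the tool's x, y, z in cm, then the turn, a rotation vector about the tool's x, y, z in rad, then the opening in per cent of the stroke, from 0 (shut) to 100 (fully open). In form: [[[dx, dy, dz, ax, ay, az, gripper], ...]]. A call has 1 to 5 rows; each row shifts and turns the pose as measured when the row begins, along the tool's axes as they then stand; what a row does not reach is not made up. A row lasts 1/12 s, in which the tool goes at most 41.7 mm and 7.16 degrees, less where a joint would pass 70% of its speed; a pose out of reach is approached as far as the arm can. A call with a gripper value outside its range is refused whole. The fingers move at their own pace and stop on an object; FORCE is the grip in N (left out, the last holds). Time passes only in rows, so rows that do not move let the fingers close. It gives the time, the measured TCP pose, the force and the opening at its end, in the units of the state.
- bot.get_obs(): the state, without advancing time (a new reading comes with each control period).
- bot.camera(name): name is "scene" or "side" or "wrist"; returns the picture (384x512x3 uint8, red, green, blue); there is no depth.
- bot.get_calibration(name): a dict with "intrinsics" (3x3 intrinsics, pixels), "D" ([k1, k2, p1, p2, k3] as OpenCV has them; the pictures are not rectified), "pose" (4x4, takes a point from camera to world coordinates); the wrist camera has in their place "T_tool_cam" (4x4, takes a point from camera to tool coordinates, whose origin is the TCP and whose axes are the flange's). Camera axes: x right, y down, z forward; pixel columns grow to the right and rows downward; lengths in m; the calibration is good to about 2 mm. A picture is of the moment at which its call begins: read the wrist's pose just before it. get_calibration takes no time and is no camera call.
- bot.job_done(): hands the job in, once; it reports no verdict.
Trained networks look in the newest picture that a camera, given by its name, has taken for a name from the list of things; names that differ only in an ending like _2 or _b are one class to them, and where a whole thing is asked for, a point or a joint stands for the part that bears it (a point fixed in the world has none). Each returns a list of dicts, best first, with "confidence" (0 to 1); they miss things now and then, are a little off and sometimes report something else, mostly with a low value. They report only what shows in the picture. A call takes as long as a camera call. They do not tell look-alikes from the thing itself.
- bot.masks_of(camera, thing): "pixels" (384x512 bool, what is visible of it) and "extent" ([left, top, right, bottom] in pixels, round what is visible of it).
- bot.mark_of(camera, thing): "uv" ([column, row] in pixels: a listed point, or the origin of a listed thing).
The state is a dict: "time": time; "q": joint angles; "qd": joint speeds; "joint_efforts": joint torques, N m; "ee_pos": TCP position; "tcp_rot": TCP orientation; "wrist_force": force on the tool from outside, world axes, zero at the start; "torque": the same for the moment, N m; "opening": finger opening in m.
Only numpy, scipy, OpenCV 4.12 (cv2) and the standard library are available. Lean on these libraries where they do the work, as an engineer would, in place of code of your own. Each camera call takes 0.05 s, during which the arm holds its last target. There are 200 camera calls.

## Working session

There is one attempt and no reset: what is moved stays moved. The work goes in short steps, Python scripts to look and compute and a shell command to move; the robot and the scene stay as the last step left them, time stands still between calls to the robot, and variables do not carry over. Pictures are saved under pics/ and viewed, about 8 in all and at most 12, crops included, and the job is handed in when it is done.

```bash
ls; mkdir -p pics; cat > h.py <<'E'
import numpy as np, cv2
from workcell import bot
from scipy.spatial.transform import Rotation as R
def pose_tool():
    o=bot.get_obs(); T=np.eye(4); T[:3,:3]=R.from_euler('xyz',o['tcp_rot'],degrees=True).as_matrix(); T[:3,3]=o['ee_pos']; return T
def snap(name,save=None):
    T=pose_tool(); im=bot.camera(name); c=bot.get_calibration(name)
    P=c['pose'] if 'pose' in c else T@np.array(c['T_tool_cam'])
    if save: cv2.imwrite('pics/'+save,im[:,:,::-1])
    return im,np.array(c['intrinsics']),np.array(c['D']),np.array(P)
def ray(uv,s,z):
    _,K,D,P=s; n=cv2.undistortPoints(np.array([[uv]],float),K,D)[0,0]
    d=P[:3,:3]@np.array([n[0],n[1],1]); o=P[:3,3]; return o+d*(z-o[2])/d[2]
def proj(p,s):
    _,K,D,P=s; q=np.linalg.inv(P); return cv2.projectPoints(np.array([p],float),cv2.Rodrigues(q[:3,:3])[0],q[:3,3],K,D)[0][0,0]
E
python3 - <<'E'
from h import *
print(bot.get_obs())
for c in ('scene','side'):
    s=snap(c,c+'0.png'); print(c,s[3].round(3).tolist())
    for t,z in (('shaker',0),('seat',.115),('shaft_top',.16),('pulley_mid',.024),('pulley',0),('key_mid',.0355),('key',.004),('stand',0),('amber_bottle',0),('driver',0),('beaker',0),('flask',0),('cylinder_100',0),('dish',0)):
        for m in bot.mark_of(c,t)[:3]: print(t,round(m['confidence'],2),np.round(m['uv'],1),ray(m['uv'],s,z).round(3))
E
```

```text
pics
{'time': 0.0, 'q': array([9.46941512e-04, 5.01046220e+00, 1.00347970e+01, 9.50985162e+01,
       5.23036631e-04, 9.00013287e+01]), 'qd': array([ 0.03656688,  0.06779461, -0.02800755,  0.06706504, -0.08845303,
       -0.02917412]), 'joint_efforts': array([ 7.68234549e-04, -5.20392072e+01,  4.64802504e+01,  1.63646933e-02,
        2.23589603e-05, -6.77332673e-05]), 'ee_pos': array([5.49779689e-01, 1.16880276e-05, 2.30592252e-01]), 'tcp_rot': array([-1.79925819e+02, -5.21315946e-04,  8.99996176e+01]), 'wrist_force': array([ 0.78912433, -0.98519592,  0.26055717]), 'torque': array([-0.02988252,  0.01182651, -0.0345488 ]), 'opening': 0.08527272847621713}
scene [[0.322, 0.758, -0.568, 1.416], [0.947, -0.251, 0.203, -0.361], [0.011, -0.603, -0.798, 1.321], [0.0, 0.0, 0.0, 1.0]]
shaker 0.89 [314.9 195. ] [0.544 0.146 0.   ]
seat 0.73 [319.4 172.3] [0.542 0.149 0.115]
shaft_top 0.56 [321.6 164.8] [0.55  0.148 0.16 ]
pulley_mid 0.94 [234.9 225.8] [ 0.592 -0.145  0.024]
pulley_mid 0.86 [199.8 280.7] [ 0.739 -0.295  0.024]
pulley_mid 0.79 [201.6 246.5] [ 0.631 -0.261  0.024]
pulley 0.96 [203
[... 1160 characters left out ...]
0.271  0.024]
pulley_mid 0.53 [253.5 189.3] [ 0.633 -0.275  0.024]
pulley 0.8 [241.6 212.5] [ 0.619 -0.147  0.   ]
pulley 0.74 [250.6 200.9] [ 0.623 -0.231  0.   ]
pulley 0.52 [229.5 190. ] [ 0.73  -0.263  0.   ]
key_mid 0.41 [298.6 201.6] [ 0.447 -0.257  0.035]
key 0.44 [296.2 210.9] [ 0.447 -0.242  0.004]
stand 0.7 [300.9 208.3] [ 0.439 -0.271  0.   ]
amber_bottle 0.73 [301.  175.7] [ 0.519 -0.506  0.   ]
driver 0.7 [330.7 186.2] [ 0.384 -0.479  0.   ]
beaker 0.88 [204.5 197.5] [ 0.787 -0.171  0.   ]
beaker 0.74 [217.  240.7] [0.618 0.029 0.   ]
flask 0.61 [175.  219.4] [ 0.803 -0.004  0.   ]
cylinder_100 0.44 [253.8 180. ] [ 0.679 -0.379  0.   ]
dish 0.71 [250.8 353.3] [0.348 0.345 0.   ]
```

```bash
python3 - <<'E'
import cv2,numpy as np
a=cv2.imread('pics/scene0.png')[120:320,80:380];b=cv2.imread('pics/side0.png')[140:340,120:360]
a=cv2.resize(a,(800,533)); b=cv2.resize(b,None,fx=2.6,fy=2.6)
cv2.imwrite('pics/a.png',a); cv2.imwrite('pics/b.png',b)
E
```

```text
(no output)
```

View pics/a.png

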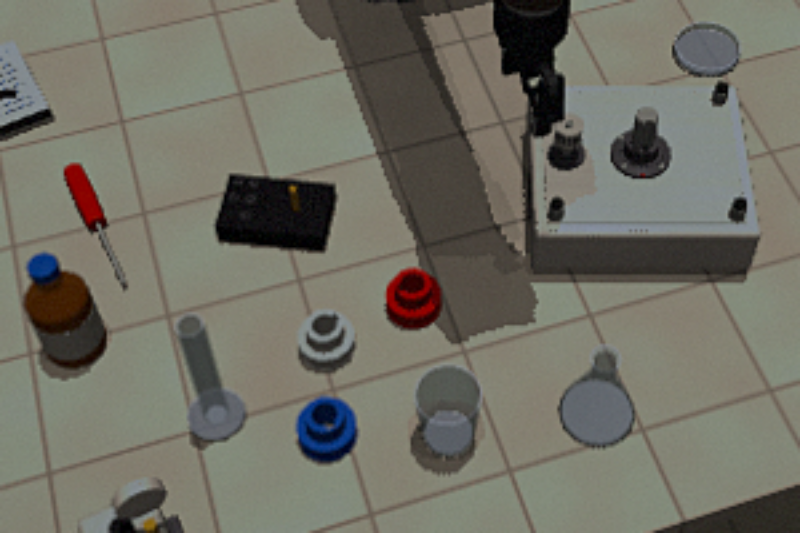

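Silver pulley is at crop (327,338), i.e. full-picture (203,247). The key stands in the black stand at crop (294,198). The spindle is at (645,140), with its red mark at (641,173) facing +x. I'll go above the key.

```bash
python3 -m pendant '[[[-4,-2,0,0,0,0,100],[-4,-2,0,0,0,0,100],[-4,-2,0,0,0,0,100],[-4,-2,0,0,0,0,100],[-4,-1.5,0,0,0,0,100]]]'
python3 -m pendant '[[[-3,-1,0,0,0,0,100],[0,0,0,0,0,0,100],[0,0,0,0,0,0,100]]]'
python3 - <<'E'
from h import *
s=snap('wrist','w1.png')
c=bot.get_calibration('wrist'); print(np.round(c['T_tool_cam'],3).tolist())
for t,z in (('key_mid',.0355),('key',.004),('stand',0)):
    for m in bot.mark_of('wrist',t)[:3]: print(t,round(m['confidence'],2),np.round(m['uv'],1),ray(m['uv'],s,z).round(4))
E
```

```text
time: 1.92
ee_pos: [0.4601, -0.1888, 0.2297]
tcp_rot: [-180.0, -0.1, 90.7]
wrist_force: [0.7, -0.0, 0.8]
opening: 0.0853
time: 2.17
ee_pos: [0.4464, -0.2264, 0.23]
tcp_rot: [180.0, 0.0, 90.3]
wrist_force: [0.3, 1.1, -0.3]
opening: 0.085
[[-0.001, -0.953, -0.304, 0.078], [1.0, -0.001, -0.001, -0.0], [0.001, -0.304, 0.953, -0.141], [0.0, 0.0, 0.0, 1.0]]
key_mid 0.5 [254.7 183.9] [ 0.4468 -0.2487  0.0355]
key_mid 0.49 [254.1 172.7] [ 0.446  -0.2347  0.0355]
key 0.42 [254.9 174.2] [ 0.4471 -0.2447  0.004 ]
stand 0.81 [247.2 192. ] [ 0.4368 -0.2707  0.    ]
stand 0.44 [501.3 115.8] [ 0.7757 -0.1625  0.    ]
```

View pics/w1.png

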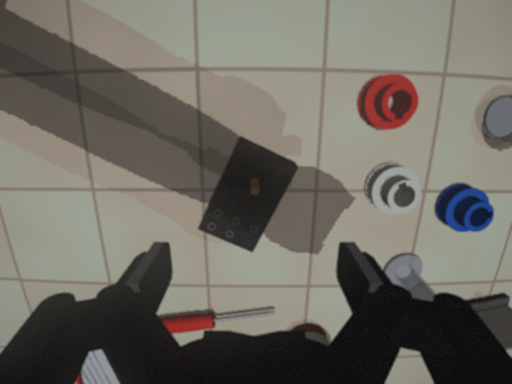

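The wrist view shows the stand turned about -25°, with corners at about (240,137), (298,162), (252,250) and (200,228). The key is at (255,186) and the silver pulley at (395,190).

```bash
python3 - <<'E'
from h import *
s=snap('wrist')
C=[ray(u,s,.03)[:2] for u in [(240,137),(298,162),(252,250),(200,228)]]
for a,b in ((3,0),(2,1),(0,1),(3,2)):
    d=C[b]-C[a]; print(np.linalg.norm(d).round(4),np.degrees(np.arctan2(d[1],d[0])).round(1))
c=np.mean(C,0);print('ctr',c)
y=(C[0]+C[1]-C[2]-C[3]); y/=np.linalg.norm(y); k=c+.025*y; print('key xy',k,'yaw y',np.degrees(np.arctan2(y[1],y[0])))
for z in (.035,.067): print(z,proj([*k,z],s))
# brass blob
hsv=cv2.cvtColor(s[0],cv2.COLOR_RGB2HSV)[160:215,235:280]; m=(hsv[...,1]>110)&(hsv[...,2]>70)&(hsv[...,0]<30)
v,u=np.nonzero(m); print(len(u),u.min()+235,u.max()+235,v.min()+160,v.max()+160)
cv2.imwrite('pics/k1.png',cv2.resize(s[0][160:215,225:285,::-1],None,fx=8,fy=8,interpolation=0))
for t in ('key_mid','key'):
  print([ (round(m['confidence'],2),np.round(m['uv'],1)) for m in bot.mark_of('wrist',t)])
# pulley
for t,z in (('pulley_mid',.024),('pulley',0)):
    for m in bot.mark_of('wrist',t)[:3]: print(t,round(m['confidence'],2),np.round(m['uv'],1),ray(m['uv'],s,z).round(4))
E
```

```text
0.1293 65.8
0.1321 65.5
0.0758 -22.8
0.0749 -24.9
ctr [ 0.43819304 -0.26492449]
key xy [ 0.44849987 -0.24214798] yaw y 65.65227328299176
0.035 [255.16196    180.33079163]
0.067 [255.26567263 188.23731782]
5 252 255 191 194
[(0.65, array([254.8, 184.6]))]
[(0.58, array([254.5, 177.4]))]
pulley_mid 0.79 [397.1 193.9] [ 0.6325 -0.2617  0.024 ]
pulley_mid 0.68 [463.4 210.5] [ 0.731  -0.2848  0.024 ]
pulley_mid 0.58 [389.9 104.8] [ 0.6069 -0.1509  0.024 ]
pulley 0.89 [390.5 189.6] [ 0.6349 -0.2635  0.    ]
pulley 0.87 [451.9 206.1] [ 0.7309 -0.2875  0.    ]
pulley 0.61 [381.5 102.1] [ 0.6067 -0.1483  0.    ]
```

```bash
python3 -m pendant '[[[-1.8,0.1,0,0,0,0.108,100],[0,0,-0,0,0,0.108,100],[0,0,3.5,0,0,0.108,100],[0,0,3.5,0,0,0.108,100],[0,0,0,0,0,0,100]]]'
python3 - <<'E'
from h import *
print(bot.get_obs()['ee_pos'],bot.get_obs()['tcp_rot'])
s=snap('wrist','w2.png')
for t,z in (('key_mid',.0355),('key',.004),('stand',0)):
    for m in bot.mark_of('wrist',t)[:2]: print(t,round(m['confidence'],2),np.round(m['uv'],1),ray(m['uv'],s,z).round(4))
E
```

```text
time: 3.03
ee_pos: [0.4509, -0.2416, 0.1597]
tcp_rot: [179.7, 0.0, 65.0]
wrist_force: [-0.6, 0.9, 0.2]
opening: 0.0856
[ 0.45087029 -0.24158207  0.15967419] [1.79741759e+02 2.93844186e-02 6.49702388e+01]
key_mid 0.76 [255.  187.7] [ 0.4496 -0.247   0.0355]
key 0.52 [253.1 181.8] [ 0.4466 -0.2491  0.004 ]
stand 0.92 [253.  202.2] [ 0.436  -0.2715  0.    ]
```

View pics/w2.png

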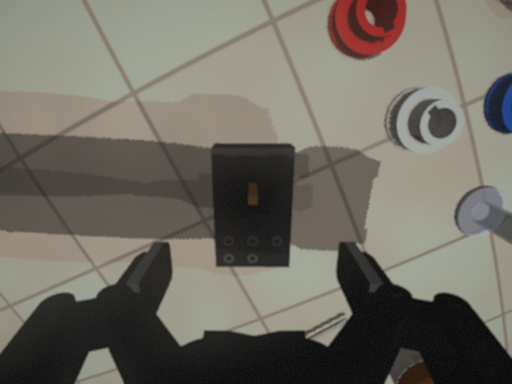

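The stand is now square in the picture (edges at u 212–295). The key is at (253,195), base at row 183 and top at row 206.

```bash
python3 - <<'E'
from h import *
T=pose_tool(); s=snap('wrist')
g=s[0][175:212,243:264].astype(int); m=(g[...,0]-g[...,2])>25
print('\n'.join(''.join('#' if x else '.' for x in r) for r in m))
Ti=np.linalg.inv(T)
for uv,z in (((253.2,203),.067),((253,185),.03),((255,187.7),.0355)):
    p=ray(uv,s,z); print(p.round(4),(Ti@[*p,1]).round(4)[:3])
E
```

```text
.....................
.....................
.....................
.....................
.....................
.....................
.....................
...#####.............
...######............
..######.............
..#######............
...######............
..#######............
..#####.#............
.#.######............
..##.###.............
..#######............
.#########...........
.#########...........
.#########...........
.#########...........
.#########...........
.#########...........
.#########...........
.#########...........
.#########...........
...#.#...............
.....................
.....................
.....................
.....................
.....................
.....................
.....................
.....................
.....................
.....................
[ 0.4484 -0.2545  0.067 ] [-0.0123 -0.0011  0.1006]
[ 0.451  -0.2495  0.03  ] [-0.0067 -0.0014  0.1375]
[ 0.4522 -0.2513  0.0355] [-0.0078  0.0006  0.1321]
```

```bash
python3 -m pendant '[[[0,0,0,0,0,0,100],[0,0,0,0,0,0,100]]]'; python3 - <<'E'
from h import *
T=pose_tool(); s=snap('wrist'); print(T[:3,3],bot.get_obs()['tcp_rot'])
g=s[0].astype(int); m=((g[...,0]-g[...,2])>25)[170:220,235:275].astype(np.uint8)
n,l,st,c=cv2.connectedComponentsWithStats(m); i=1+st[1:,4].argmax(); print(st[i],c[i])
x,y,w,h,_=st[i]
b=y+h+170; u=x+w/2-.5+235
mm=m[y+h-9:y+h-1]; u=np.nonzero(mm)[1].mean()+235
uv=(u,b-5.0); Ti=np.linalg.inv(T)
p=ray(uv,s,.067); print(uv,p.round(4),(Ti@[*p,1]).round(4)[:3])
p=ray((u,y+170),s,.03); print(p.round(4),(Ti@[*p,1]).round(4)[:3])
E
```

```text
time: 3.45
ee_pos: [0.4547, -0.2436, 0.171]
tcp_rot: [178.9, 0.1, 65.6]
wrist_force: [0.6, 0.3, -0.2]
opening: 0.0856
[ 0.45466212 -0.24363726  0.17097415] [1.78891415e+02 8.59210021e-02 6.55779244e+01]
[  7  10   9  20 134] [10.80597015 20.93283582]
(np.float64(245.75757575757575), np.float64(195.0)) [ 0.4469 -0.2468  0.067 ] [-0.0059 -0.0078  0.1039]
[ 0.448  -0.2435  0.03  ] [-0.0024 -0.0088  0.1408]
```

```bash
python3 -m pendant '[[[-0.4,-0.8,0,0.019,0,0,100],[0,0,3,0,0,0,100],[0,0,3,0,0,0,100],[0,0,0,0,0,0,100],[0,0,0,0,0,0,100]]]'; python3 - <<'E'
from h import *
T=pose_tool(); s=snap('wrist'); print(T[:3,3],bot.get_obs()['tcp_rot'])
g=s[0].astype(int); m=((g[...,0]-g[...,2])>25)[160:240,225:285].astype(np.uint8)
n,l,st,c=cv2.connectedComponentsWithStats(m); i=1+st[1:,4].argmax(); print(st[i],c[i])
x,y,w,h,_=st[i]
for r in m[y:y+h]: print(''.join('.#'[k] for k in r[x-2:x+w+2]))
u=x+w/2-.5+225; uv=(u,y+h+160-w/2); Ti=np.linalg.inv(T)
p=ray(uv,s,.067); print(uv,p.round(4),(Ti@[*p,1]).round(4)[:3])
E
```

```text
time: 3.92
ee_pos: [0.4451, -0.2451, 0.1136]
tcp_rot: [179.9, 0.1, 65.7]
wrist_force: [0.7, -0.5, 0.4]
opening: 0.0854
[ 0.44507608 -0.24505079  0.11359138] [1.79920102e+02 1.24654551e-01 6.57059661e+01]
[ 27  32  12  29 276] [32.68115942 46.71376812]
....##...#......
...#########....
...#########....
....########....
....########....
...#########....
...#########....
....########....
....#########...
...##########...
...##########...
...##########...
...##########...
...##########...
....##########..
...##########...
....#########...
...###########..
...###########..
...###########..
...###########..
...###########..
...###########..
..############..
...###########..
...###########..
..############..
...###########..
........#..#....
(np.float64(257.5), np.float64(215.0)) [ 0.4465 -0.2473  0.067 ] [-0.0013  0.0021  0.0466]
```

```bash
python3 -m pendant '[[[-0.1,0.2,2,0,0,0,60],[0,0,2,0,0,0,50],[0,0,1.6,0,0,0,40],[0,0,0,0,0,0,40],[0,0,0,0,0,0,40]]]'; python3 - <<'E'
from h import *
T=pose_tool(); s=snap('wrist','w3.png'); print(T[:3,3],bot.get_obs()['tcp_rot'])
cv2.imwrite('pics/w3c.png',cv2.resize(s[0][150:384,130:382,::-1],None,fx=2.4,fy=2.4))
E
```

```text
time: 4.38
ee_pos: [0.4494, -0.2491, 0.0653]
tcp_rot: [179.4, 0.2, 65.7]
wrist_force: [0.1, -0.3, -0.5]
opening: 0.0344
[ 0.44940226 -0.24909262  0.06527397] [1.79417820e+02 1.76214683e-01 6.57252332e+01]
```

View pics/w3c.png

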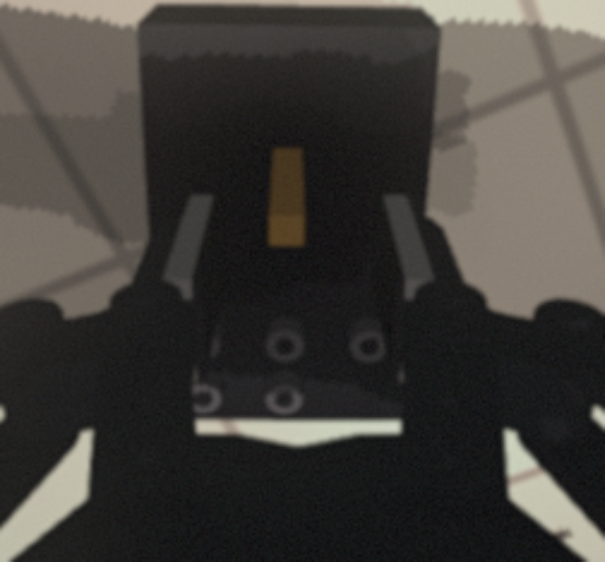

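The key's top face is at crop (287,230), full-picture (249.6,245.8). It lies between the pads, about 2 mm off the centre line.

```bash
python3 - <<'E'
from h import *
T=pose_tool(); s=snap('wrist'); Ti=np.linalg.inv(T); print(T[:3,3])
g=s[0].astype(int); m=((g[...,0]-g[...,2])>25)[200:270,225:275].astype(np.uint8)
n,l,st,c=cv2.connectedComponentsWithStats(m); i=1+st[1:,4].argmax(); x,y,w,h,_=st[i]; print(st[i])
uv=(x+w/2-.5+225,200+y+h-7)
p=ray(uv,s,.067); print(uv,p.round(4),(Ti@[*p,1]).round(4)[:3])
E
```

```text
[ 0.44947826 -0.2491633   0.06541282]
[ 17  12  15  41 562]
(np.float64(249.0), np.int32(246)) [ 0.4469 -0.2473  0.067 ] [ 0.0006 -0.0031 -0.0016]
```

```bash
python3 -m pendant '[[[0,-0.3,0.5,0.01,0,0,40],[0,0,0.5,0,0,0,40],[0,0,0,0,0,0,40],[0,0,0,0,0,0,40]]]'; python3 -m pendant '[[[0,0,0,0,0,0,0],[0,0,0,0,0,0,0],[0,0,0,0,0,0,0],[0,0,0,0,0,0,0],[0,0,0,0,0,0,0]]]' 30
```

```text
time: 4.82
ee_pos: [0.4483, -0.2488, 0.0585]
tcp_rot: [179.8, 0.2, 65.7]
wrist_force: [0.3, 0.1, 0.0]
opening: 0.0341
time: 5.23
ee_pos: [0.4483, -0.2487, 0.0589]
tcp_rot: [179.7, 0.2, 65.7]
wrist_force: [-0.8, 0.2, -0.8]
opening: 0.0064
```

```bash
python3 -m pendant '[[[0,0,0,0,0,0,30],[0,0,0,0,0,0,30],[0,-0.15,0.3,0,0,0,30],[0,0,0.2,0,0,0,30],[0,0,0,0,0,0,30]]]'; python3 -m pendant '[[[0,0,0,0,0,0,0],[0,0,0,0,0,0,0],[0,0,0,0,0,0,0],[0,0,0,0,0,0,0],[0,0,0,0,0,0,0]]]' 40; python3 -m pendant '[[[0,0,0,0,0,0,0],[0,0,0,0,0,0,0],[0,0,0,0,0,0,0]]]' 40
```

```text
time: 5.65
ee_pos: [0.4469, -0.2481, 0.0536]
tcp_rot: [179.7, 0.2, 65.7]
wrist_force: [0.2, 0.3, -0.6]
opening: 0.0258
time: 6.07
ee_pos: [0.4468, -0.2481, 0.0535]
tcp_rot: [179.7, 0.2, 65.7]
wrist_force: [-0.7, 0.1, -0.3]
opening: 0.0065
time: 6.32
ee_pos: [0.4468, -0.2481, 0.0534]
tcp_rot: [179.7, 0.2, 65.7]
wrist_force: [0.9, 0.4, -0.7]
opening: 0.0063
```

```bash
python3 -m pendant '[[[0,0,-1,0,0,0,0],[0,0,-3,0,0,0,0],[0,0,-4,0,0,0,0],[0,0,-4,0,0,0,0],[0,0,-4,0,0,0,0]]]'; python3 -m pendant '[[[0,0,-3,0,0,0,0],[0,0,-2,0,0,0,0],[4,0,0,0,0,0,0],[4,0,0,0,0,0,0],[4,0,0,0,0,0,0]]]'; python3 -m pendant '[[[4,0,0,0,0,0,0],[4,0,0,0,0,0,0],[4,0,0,0,0,0,0],[0,0,0,0,0,0,0],[0,0,0,0,0,0,0]]]'; python3 - <<'E'
from h import *
T=pose_tool(); s=snap('wrist','w4.png'); print(T[:3,3],bot.get_obs()['tcp_rot'])
for t,z in (('shaft_top',.16),('seat',.115),('key_mid',.0355),('shaker',0)):
    for m in bot.mark_of('wrist',t)[:2]: print(t,round(m['confidence'],2),np.round(m['uv'],1),ray(m['uv'],s,z).round(4))
E
```

```text
time: 6.73
ee_pos: [0.4425, -0.2451, 0.2118]
tcp_rot: [-179.4, 0.1, 65.7]
wrist_force: [0.1, 0.6, -0.2]
opening: 0.006
time: 7.15
ee_pos: [0.4927, -0.1396, 0.2798]
tcp_rot: [179.5, 0.2, 65.1]
wrist_force: [1.4, -0.3, -0.8]
opening: 0.0062
time: 7.57
ee_pos: [0.5464, -0.0189, 0.284]
tcp_rot: [179.2, 0.1, 65.4]
wrist_force: [-0.7, 0.1, -0.2]
opening: 0.0062
[ 0.54636724 -0.01885027  0.28398256] [1.79252930e+02 2.81017824e-02 6.53283989e+01]
shaft_top 0.76 [163.    2.5] [0.5441 0.1531 0.16  ]
shaft_top 0.37 [353.7 258.4] [ 0.6087 -0.1409  0.16  ]
seat 0.84 [176.1  16.4] [0.5441 0.1534 0.115 ]
key_mid 0.97 [255.4 229.4] [ 0.5051 -0.1203  0.0355]
shaker 0.58 [195.8  39.8] [0.5424 0.1531 0.    ]
```

View pics/w4.png

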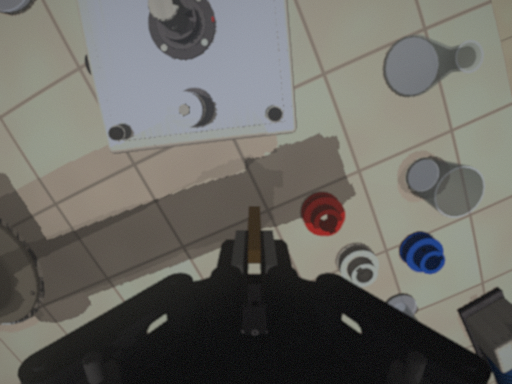

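The key is held upright in the jaws at about (254,235). The spindle is at about (180,20), with the red bearing mark at (211,20). Next I'll place the wrist camera above the spindle with the tool yaw near 0.

```bash
python3 -m pendant '[[[2.6,-2.6,0,0,0,0,0],[2.6,-2.6,0,0,0,0,0],[2.6,-2.6,0,0,0,0,0],[2.6,-2.6,0,0,0,0,0],[2.4,-2.6,0,0,0,0.1,0]]]'; python3 -m pendant '[[[0,0,0,0,0,0.113,0],[0,0,0,0,0,0.113,0],[0,0,0,0,0,0.113,0],[0,0,0,0,0,0.113,0],[0,0,0,0,0,0.113,0]]]';python3 -m pendant '[[[0,0,0,0,0,0.113,0],[0,0,0,0,0,0.113,0],[0,0,0,0,0,0.113,0],[0,0,0,0,0,0.113,0],[0,0,0,0,0,0.0,0]]]'; python3 - <<'E'
from h import *
T=pose_tool(); s=snap('wrist','w5.png'); print(T[:3,3],bot.get_obs()['tcp_rot'])
for t,z in (('shaft_top',.16),('seat',.115),('shaker',0)):
    for m in bot.mark_of('wrist',t)[:2]: print(t,round(m['confidence'],2),np.round(m['uv'],1),ray(m['uv'],s,z).round(4))
u,v=proj([.544,.153,.16],s); u,v=int(np.clip(u,80,432)),int(np.clip(v,80,304)); print(u,v)
cv2.imwrite('pics/w5c.png',cv2.resize(s[0][v-80:v+80,u-80:u+80,::-1],None,fx=3.7,fy=3.7,interpolation=cv2.INTER_CUBIC))
E
```

```text
time: 8.23
ee_pos: [0.482, 0.1432, 0.2813]
tcp_rot: [179.2, 0.0, 58.2]
wrist_force: [1.5, 0.4, 0.6]
opening: 0.0064
time: 8.65
ee_pos: [0.4787, 0.1446, 0.283]
tcp_rot: [179.3, -0.6, 24.4]
wrist_force: [0.3, 0.1, -1.0]
opening: 0.0065
time: 9.07
ee_pos: [0.4917, 0.0525, 0.2839]
tcp_rot: [-176.6, -0.4, 4.2]
wrist_force: [0.1, 0.7, -0.0]
opening: 0.0061
[0.49165595 0.05247407 0.28392028] [-176.58889631   -0.41925347    4.38239339]
shaft_top 0.78 [157.4 120.6] [0.5434 0.1535 0.16  ]
shaft_top 0.43 [173.9 115.8] [0.5488 0.1377 0.16  ]
seat 0.58 [175.6 116.9] [0.5444 0.1508 0.115 ]
shaker 0.96 [197.7 113.9] [0.542  0.1552 0.    ]
shaker 0.45 [505.3  80.1] [ 0.6288 -0.2788  0.    ]
157 119
```

View pics/w5c.png

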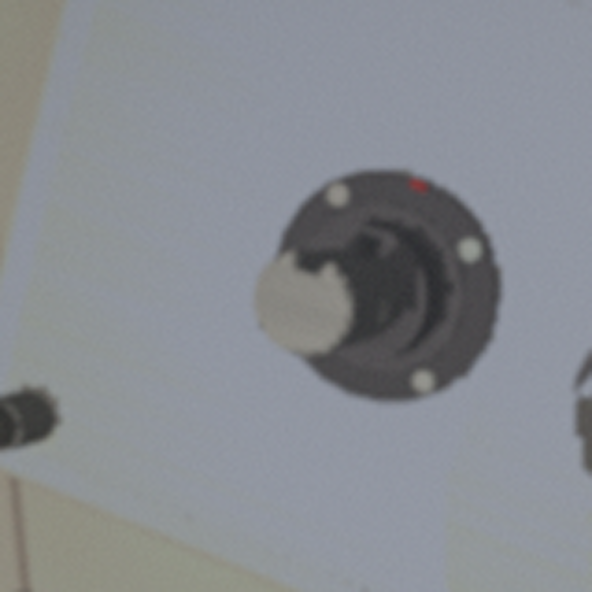

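The shaft top is at crop (305,303) with its keyway notch at (312,262). The shoulder pocket is at (375,243) and the red mark at (418,186). The arm also slid in y during the turn, so I'll check the joints and rectify the top for the keyway angle.

```bash
python3 - <<'E'
from h import *
o=bot.get_obs(); print(o['q'].round(1),o['ee_pos'],o['tcp_rot'])
s=snap('wrist','w6.png'); im,K,D,P=s
cx,cy=.5434,.1535; N=240; sc=.03/120
def rect(z,cx,cy):
    j,i=np.meshgrid(np.arange(N),np.arange(N)); X=cx+(120-i)*sc; Y=cy+(120-j)*sc
    q=np.linalg.inv(P); uv=cv2.projectPoints(np.stack([X,Y,0*X+z],-1).reshape(-1,3).astype(float),cv2.Rodrigues(q[:3,:3])[0],q[:3,3],K,D)[0].reshape(N,N,2).astype(np.float32)
    return cv2.remap(im,uv[...,0],uv[...,1],cv2.INTER_CUBIC)
a=rect(.16,cx,cy); b=rect(.115,cx,cy)
g=cv2.cvtColor(a,cv2.COLOR_RGB2GRAY); print('center gray',g[110:130,110:130].mean())
cv2.imwrite('pics/r6.png',cv2.resize(np.hstack([a,b])[:,:,::-1],(800,400)))
E
```

```text
[  4.7  -1.6   9.2 100.4   3.4 179.9] [0.4914575  0.0571723  0.28395931] [-176.58429874   -0.42758443    4.74714273]
center gray 135.2575
```

View pics/r6.png

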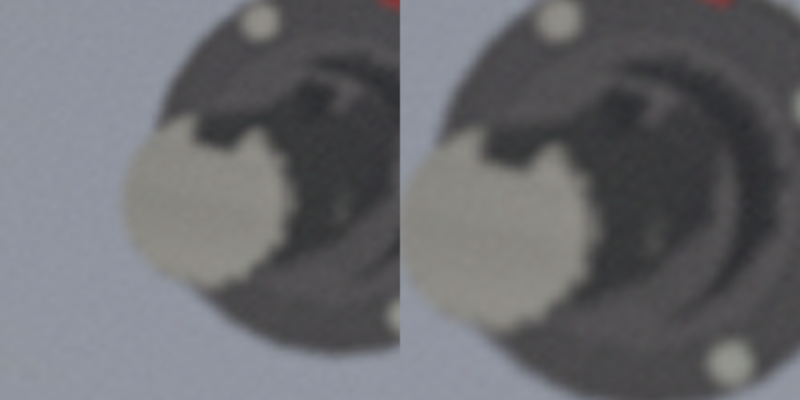

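Rectified view: the shaft axis is at about (0.5434,0.1525) and the keyway direction at about -10.7°, taken from both the floor midpoint and its slope. Joint 6 sits at its limit, so I'll use the half-turned grasp at yaw about 169°.

```bash
python3 -m pendant '[[[0,0,0,-0.06,0,-0.06,0],[0,0,0,0,0,-0.12,0],[0,0,0,0,0,-0.12,0],[0,0,0,0,0,-0.12,0],[0,0,0,0,0,-0.12,0]]]';python3 -m pendant '[[[0,0,0,0,0,-0.12,0],[0,0,0,0,0,-0.12,0],[0,0,0,0,0,-0.12,0],[0,0,0,0,0,-0.12,0],[0,0,0,0,0,-0.12,0]]]';python3 -m pendant '[[[0,0,0,0,0,-0.12,0],[0,0,0,0,0,-0.12,0],[0,0,0,0,0,-0.12,0],[0,0,0,0,0,-0.12,0],[0,0,0,0,0,-0.12,0]]]';python3 -m pendant '[[[0,0,0,0,0,-0.12,0],[0,0,0,0,0,-0.12,0],[0,0,0,0,0,-0.12,0],[0,0,0,0,0,-0.12,0],[0,0,0,0,0,-0.12,0]]]';python3 -m pendant '[[[0,0,0,0,0,-0.12,0],[0,0,0,0,0,-0.12,0],[0,0,0,0,0,-0.12,0],[0,0,0,0,0,0,0]]]'
```

```text
time: 9.73
ee_pos: [0.4907, 0.0625, 0.2841]
tcp_rot: [179.5, -0.4, 37.0]
wrist_force: [0.1, -0.2, 0.2]
opening: 0.0065
time: 10.15
ee_pos: [0.4897, 0.0686, 0.2843]
tcp_rot: [179.4, -0.0, 72.8]
wrist_force: [0.8, -0.1, -0.8]
opening: 0.0064
time: 10.57
ee_pos: [0.4887, 0.0746, 0.2845]
tcp_rot: [179.5, 0.4, 108.6]
wrist_force: [-0.2, -0.5, -0.0]
opening: 0.0065
time: 10.98
ee_pos: [0.4876, 0.0806, 0.2846]
tcp_rot: [179.8, 0.6, 144.4]
wrist_force: [0.1, -1.3, -0.5]
opening: 0.0062
time: 11.32
ee_pos: [0.4866, 0.0853, 0.2847]
tcp_rot: [-180.0, 0.7, 166.4]
wrist_force: [-0.7, 1.6, -0.5]
opening: 0.0063
```

```bash
cat >> h.py <<'E'
def keytool(s):
    """rows/cols of brass key in hand -> foot-edge, in tool frame at z=.0495"""
    im,K,D,_=s; c=np.array(bot.get_calibration('wrist')['T_tool_cam'])
    g=im.astype(int); m=((g[...,0]-g[...,2])>22); m[:,:235]=0; m[:,275:]=0; m[:190]=0; m[290:]=0
    n,l,st,_=cv2.connectedComponentsWithStats(m.astype(np.uint8)); i=1+st[1:,4].argmax(); x,y,w,h,a=st[i]
    out=[]
    for r,z in ((y,.0495),):
        cs=np.nonzero((l==i)[r+1:r+8])[1]; u=(cs.min()+cs.max())/2
        n2=cv2.undistortPoints(np.array([[[u,r-.5]]]),K,D)[0,0]; d=c[:3,:3]@[n2[0],n2[1],1]; o=c[:3,3]; p=o+d*(z-o[2])/d[2]; out.append(p)
    cs=[np.nonzero((l==i)[r])[0].mean().round(1) for r in range(y+1,y+h-1,6)]
    return (x,y,w,h),out,cs
E
python3 - <<'E'
from h import *
T=pose_tool(); s=snap('wrist'); print(keytool(s)); print(T[:3,3],bot.get_obs()['tcp_rot'])
w=np.array([.5559,.1501]); print('tool shift to place TCP:',(np.linalg.inv(T)@[*w,.225,1])[:3])
cv2.imwrite('pics/w7.png',cv2.resize(s[0][180:290,200:310,::-1],None,fx=5,fy=5))
for t in ('key_mid','key'): print(bot.mark_of('wrist',t)[:1])
E
```

```text
((np.int32(248), np.int32(246), np.int32(12), np.int32(16)), [array([-0.0261468 , -0.00072983,  0.0495    ])], [np.float64(256.5), np.float64(254.0), np.float64(253.5)])
[0.48664563 0.08531923 0.28472572] [-179.97959073    0.67159825  165.97655983]
tool shift to place TCP: [-0.05132959  0.07931584  0.06028389]
[{'uv': [255.6, 228.5], 'confidence': 0.86}]
[{'uv': [256.3, 210.6], 'confidence': 0.56}]
```

View pics/w7.png

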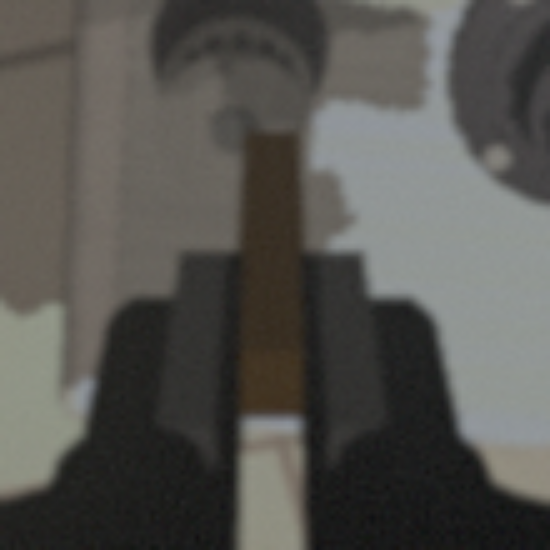

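The key is held straight. Its foot edge is at row 206.4, u 254.8; its top face runs from row 250 to 262.4, u 254.2.

```bash
cat >> h.py <<'E'
def tray(uv,z):
    c=bot.get_calibration('wrist'); A=np.array(c['T_tool_cam']); n=cv2.undistortPoints(np.array([[uv]],float),np.array(c['intrinsics']),np.array(c['D']))[0,0]
    d=A[:3,:3]@[n[0],n[1],1]; o=A[:3,3]; return o+d*(z-o[2])/d[2]
E
python3 - <<'E'
from h import *
print(tray((254.8,206.4),.0495),tray((254.2,250),-.0135),tray((254.2,262.4),-.0135),tray((255.6,228.5),.018))
E
python3 -m pendant '[[[-2,3.3,0,0,0.0,-0.03,0],[-2,3.3,0,0,0,0,0],[0,0,0,0,0,0,0],[0,0,0,0,0,0,0]]]'
python3 - <<'E'
from h import *
T=pose_tool(); s=snap('wrist','w8.png'); print(T[:3,3],bot.get_obs()['tcp_rot'])
for t,z in (('shaft_top',.16),('seat',.115),('shaker',0)):
    for m in bot.mark_of('wrist',t)[:1]: print(t,round(m['confidence'],2),np.round(m['uv'],1),ray(m['uv'],s,z).round(4))
E
```

```text
[0.00491119 0.00024128 0.0495    ] [ 0.00569931 -0.00022445 -0.0135    ] [-0.00144211 -0.00023089 -0.0135    ] [0.00262975 0.00064289 0.018     ]
time: 11.8
ee_pos: [0.542, 0.1423, 0.2841]
tcp_rot: [-179.9, 0.6, 166.8]
wrist_force: [-0.2, 0.2, -0.8]
opening: 0.0064
[0.54200618 0.14228161 0.28413256] [-179.89223426    0.57614446  166.77137444]
shaft_top 0.26 [264.9 170.5] [0.5332 0.1544 0.16  ]
seat 0.97 [265.9 169.1] [0.5435 0.1548 0.115 ]
shaker 0.6 [261.5 152.4] [0.5463 0.1519 0.    ]
```

```bash
cat >> h.py <<'E'
from scipy.optimize import minimize
def slotfit(s,c0=(.5434,.1525),th0=-10.7,z=.16):
    im,K,D,P=s; N=161; sc=.00025; a=(np.arange(N)-80)*sc; X,Y=np.meshgrid(c0[0]+a,c0[1]+a,indexing='ij')
    q=np.linalg.inv(P); uv=cv2.projectPoints(np.stack([X,Y,0*X+z],-1).reshape(-1,3),cv2.Rodrigues(q[:3,:3])[0],q[:3,3],K,D)[0].reshape(N,N,2).astype(np.float32)
    b=cv2.remap(im,uv[...,0],uv[...,1],1).astype(float); m=((b[...,0]-b[...,2]>3)&(b.mean(2)>90)).astype(float); m=cv2.GaussianBlur(m,(0,0),2)
    sg=lambda x:1/(1+np.exp(-x/.0004))
    def f(p):
        t=np.radians(p[2]); dx=X-p[0]/1e3-c0[0]; dy=Y-p[1]/1e3-c0[1]; u=dx*np.cos(t)+dy*np.sin(t); v=-dx*np.sin(t)+dy*np.cos(t)
        return ((sg(.0127-np.hypot(dx,dy))*(1-sg(u-.008)*sg(.0046-abs(v)))-m)**2).mean()
    best=min((minimize(f,[x,y,th0+t],method='Nelder-Mead') for x in (-2,2) for y in (-2,2) for t in (-8,8)),key=lambda r:r.fun)
    return c0[0]+best.x[0]/1e3,c0[1]+best.x[1]/1e3,best.x[2],best.fun,m.mean()
E
python3 - <<'E'
from h import *
s=snap('wrist'); print(slotfit(s))
T=np.eye(4);
im=cv2.imread('pics/w6.png')[:,:,::-1].copy(); o=bot.get_obs()
T[:3,:3]=R.from_euler('xyz',[-176.584,-.4276,4.747],degrees=True).as_matrix(); T[:3,3]=[.49146,.05717,.28396]
print(slotfit((im,s[1],s[2],T@np.array(bot.get_calibration('wrist')['T_tool_cam']))))
for c in ('scene','side'): print(c,slotfit(snap(c)))
E
```

```text
(np.float64(0.5443508682731861), np.float64(0.1534317013859281), np.float64(-61.28872096657422), np.float64(0.2174984876609288), np.float64(0.4640166878778592))
(np.float64(0.5447582211944861), np.float64(0.15296139784504809), np.float64(-9.776943286844633), np.float64(0.007646161037040612), np.float64(0.272906137880483))
scene (np.float64(0.5316834359435509), np.float64(0.16761720709197533), np.float64(-53.03278249073185), np.float64(0.3565180961585409), np.float64(0.5386341011144514))
side (np.float64(0.5459100295650975), np.float64(0.1491343085509749), np.float64(-90.68396819587437), np.float64(0.5549570221019137), np.float64(0.8721779928852802))
```

```bash
python3 - <<'E'
import cv2
cv2.imwrite('pics/w8c.png',cv2.resize(cv2.imread('pics/w8.png')[110:270,190:340],None,fx=3.7,fy=3.7,interpolation=cv2.INTER_CUBIC))
E
```

```text
(no output)
```

View pics/w8c.png

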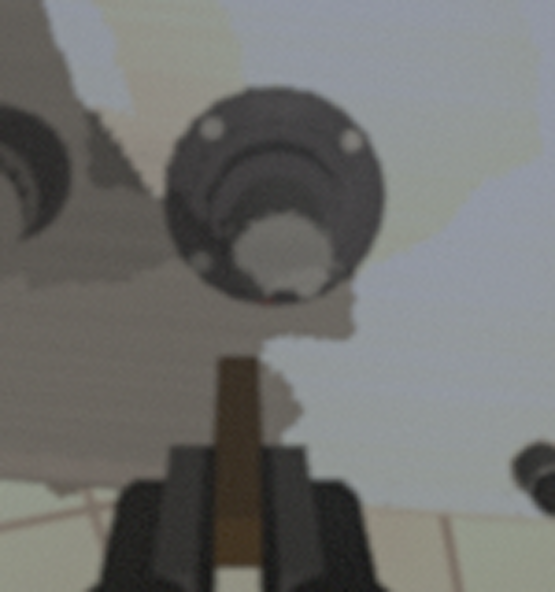

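Shaft top centre is at crop (283,257), i.e. (266.5,179.5), with the notch at about (284,294), i.e. (266.8,189.5) full-picture.

```bash
python3 - <<'E'
from h import *
T=pose_tool(); s=snap('wrist'); 
T0=np.eye(4); T0[:3,:3]=R.from_euler('xyz',[-179.892,.576,166.771],degrees=True).as_matrix(); T0[:3,3]=[.54201,.14228,.28413]
s0=(s[0],s[1],s[2],T0@np.array(bot.get_calibration('wrist')['T_tool_cam']))
a=ray((266.5,179.5),s0,.16);b=ray((266.8,189),s0,.16); print(a,b, np.degrees(np.arctan2(*(b-a)[1::-1])))
print(T[:3,3],bot.get_obs()['tcp_rot'])
w=np.array([.5442+.0125*np.cos(np.radians(-10.3))+.0013,.1529+.0125*np.sin(np.radians(-10.3))-.0002]); print(w,(np.linalg.inv(T)@[*w,.22,1])[:3])
E
```

```text
[0.54211524 0.15395742 0.16      ] [0.55150225 0.15216856 0.16      ] -10.789355395500403
[0.54114321 0.14068648 0.28551158] [-179.95608141    0.71288086  166.80311522]
[0.55779856 0.15046497] [-0.0131599   0.01337639  0.06567097]
```

```bash
python3 -m pendant '[[[-1.4,1.35,0,0,0.012,-0.05,0],[0,0,2.5,0,0,0,0],[0,0,2.5,0,0,0,0],[0,0,0,0,0,0,0],[0,0,0,0,0,0,0]]]'
python3 - <<'E'
from h import *
T=pose_tool(); print(T[:3,3],bot.get_obs()['tcp_rot'],(np.linalg.inv(T)@[.5578,.1508,.2155,1])[:3]*100)
E
```

```text
time: 12.62
ee_pos: [0.5595, 0.1497, 0.238]
tcp_rot: [179.9, 0.3, 169.6]
wrist_force: [0.2, 1.4, 0.4]
opening: 0.0062
[0.55954863 0.14973952 0.23802494] [179.90407262   0.33451165 169.61319707] [0.20426505 0.06901436 2.2514584 ]
```

```bash
python3 -m pendant '[[[0.2,0.07,1,0,0.006,0,0],[0,0,1,0,0,0,0],[0,0,0,0,0,0,0],[0,0,0,0,0,0,0]]]'
python3 - <<'E'
from h import *
T=pose_tool(); print(T[:3,3],bot.get_obs()['tcp_rot'],(np.linalg.inv(T)@[.5578,.1508,.2155,1])[:3]*100)
s=snap('wrist','w9.png'); cv2.imwrite('pics/w9c.png',cv2.resize(s[0][150:310,180:330,::-1],None,fx=3.7,fy=3.7,interpolation=cv2.INTER_CUBIC))
E
```

```text
time: 12.95
ee_pos: [0.5575, 0.1505, 0.2202]
tcp_rot: [179.8, 0.2, 169.6]
wrist_force: [0.9, 0.0, 1.3]
opening: 0.0062
[0.55752218 0.15045632 0.22017318] [1.79810839e+02 1.54633658e-01 1.69550262e+02] [-0.01982622  0.0372934   0.4674992 ]
```

View pics/w9c.png

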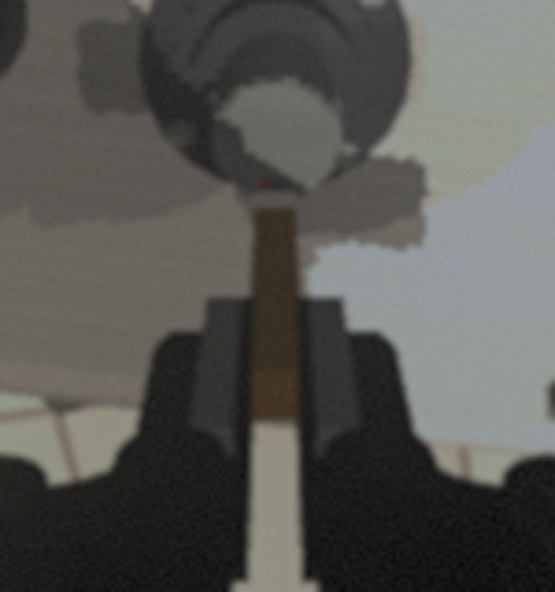

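The key foot is at crop (276,210). The bearing circle spans u 142–410, so its centre is also 276: tangentially aligned to within about half a millimetre. I'll go down by feel.

```bash
python3 -m pendant '[[[0,0.03,0.6,0,0,0,0],[0,0,0.2,0,0,0,0],[0,0,0.1,0,0,0,0],[0,0,0,0,0,0,0]]]'
python3 -m pendant '[[[0,0,0.15,0,0,0,0],[0,0,0,0,0,0,0]]]'
python3 -m pendant '[[[0,0,0.15,0,0,0,0],[0,0,0,0,0,0,0]]]'
python3 -m pendant '[[[0,0,0.15,0,0,0,0],[0,0,0,0,0,0,0]]]'
```

```text
time: 13.33
ee_pos: [0.558, 0.1509, 0.2118]
tcp_rot: [179.8, 0.3, 169.6]
wrist_force: [-0.7, -0.3, -0.8]
opening: 0.0063
time: 13.5
ee_pos: [0.558, 0.151, 0.2103]
tcp_rot: [179.8, 0.3, 169.6]
wrist_force: [0.3, -0.2, -0.1]
opening: 0.0061
time: 13.67
ee_pos: [0.5581, 0.151, 0.2087]
tcp_rot: [179.7, 0.3, 169.6]
wrist_force: [0.1, 1.0, 0.4]
opening: 0.0063
time: 13.83
ee_pos: [0.5582, 0.151, 0.2071]
tcp_rot: [179.8, 0.3, 169.6]
wrist_force: [-0.4, -0.5, 0.5]
opening: 0.0062
```

```bash
python3 -m pendant '[[[0,0,0.2,0,0,0,0],[0,0,0.2,0,0,0,0],[0,0,0,0,0,0,0]]]'
python3 -m pendant '[[[0,0,0.2,0,0,0,0],[0,0,0.2,0,0,0,0],[0,0,0,0,0,0,0]]]'
echo TAN; python3 -m pendant '[[[0,0.1,0,0,0,0,0],[0,0,0,0,0,0,0]]]'
python3 -m pendant '[[[0,0.1,0,0,0,0,0],[0,0,0,0,0,0,0]]]'
```

```text
time: 14.08
ee_pos: [0.5582, 0.1509, 0.2028]
tcp_rot: [179.8, 0.3, 169.5]
wrist_force: [0.6, -0.2, 0.3]
opening: 0.0061
time: 14.33
ee_pos: [0.5582, 0.1509, 0.1983]
tcp_rot: [179.8, 0.3, 169.5]
wrist_force: [-0.0, -0.2, -1.0]
opening: 0.0066
TAN
time: 14.5
ee_pos: [0.5584, 0.1515, 0.1982]
tcp_rot: [179.8, 0.3, 169.5]
wrist_force: [-0.3, -1.9, 0.1]
opening: 0.0064
time: 14.67
ee_pos: [0.5584, 0.152, 0.1982]
tcp_rot: [179.9, 0.3, 169.5]
wrist_force: [-0.3, -3.0, -0.2]
opening: 0.0064
```

```bash
python3 -m pendant '[[[0,-0.1,0,0,0,0,0],[0,0,0,0,0,0,0]]]'
python3 -m pendant '[[[0,-0.1,0,0,0,0,0],[0,0,0,0,0,0,0]]]'
python3 -m pendant '[[[0,-0.1,0,0,0,0,0],[0,0,0,0,0,0,0]]]'
```

```text
time: 14.83
ee_pos: [0.5583, 0.1512, 0.1982]
tcp_rot: [179.9, 0.3, 169.5]
wrist_force: [-0.1, -2.1, -0.5]
opening: 0.0062
time: 15.0
ee_pos: [0.5582, 0.1505, 0.1983]
tcp_rot: [179.8, 0.3, 169.5]
wrist_force: [0.7, -0.1, -0.1]
opening: 0.0063
time: 15.17
ee_pos: [0.558, 0.1497, 0.1983]
tcp_rot: [179.8, 0.3, 169.5]
wrist_force: [-0.7, 0.6, -0.4]
opening: 0.0065
```

```bash
python3 -m pendant '[[[0,-0.1,0,0,0,0,0],[0,0,0,0,0,0,0]]]'
python3 -m pendant '[[[0,-0.1,0,0,0,0,0],[0,0,0,0,0,0,0]]]'
```

```text
time: 15.33
ee_pos: [0.5579, 0.1491, 0.1984]
tcp_rot: [179.7, 0.3, 169.6]
wrist_force: [0.4, 1.1, -0.3]
opening: 0.0059
time: 15.5
ee_pos: [0.5578, 0.1486, 0.1984]
tcp_rot: [179.6, 0.3, 169.6]
wrist_force: [0.6, 1.7, -0.5]
opening: 0.0061
```

The key is felt on both walls with about 1.2 mm of play, so it is in the slot. I'll centre it and then feel inward for the floor.

```bash
python3 -m pendant '[[[0,0.17,0,0,0,0,0],[0,0,0,0,0,0,0]]]'
for i in 1; do python3 -m pendant '[[[0.1,0,0,0,0,0,0],[0,0,0,0,0,0,0]]]'
python3 -m pendant '[[[0.1,0,0,0,0,0,0],[0,0,0,0,0,0,0]]]'
python3 -m pendant '[[[0.1,0,0,0,0,0,0],[0,0,0,0,0,0,0]]]'; done
```

```text
time: 15.67
ee_pos: [0.5581, 0.1501, 0.1984]
tcp_rot: [179.7, 0.3, 169.6]
wrist_force: [-0.1, 0.7, 0.2]
opening: 0.0064
time: 15.83
ee_pos: [0.557, 0.1501, 0.1984]
tcp_rot: [179.7, 0.3, 169.6]
wrist_force: [0.4, -0.2, -0.2]
opening: 0.0059
time: 16.0
ee_pos: [0.5558, 0.1502, 0.1983]
tcp_rot: [179.7, 0.3, 169.6]
wrist_force: [-0.1, -0.2, -1.6]
opening: 0.0061
time: 16.17
ee_pos: [0.555, 0.1503, 0.1984]
tcp_rot: [179.7, 0.3, 169.6]
wrist_force: [0.8, -0.7, -1.7]
opening: 0.0063
```

```bash
python3 -m pendant '[[[0.1,0,0,0,0,0,0],[0,0,0,0,0,0,0]]]'
python3 -m pendant '[[[0.1,0,0,0,0,0,0],[0,0,0,0,0,0,0]]]'
```

```text
time: 16.33
ee_pos: [0.5544, 0.1504, 0.1985]
tcp_rot: [179.7, 0.4, 169.5]
wrist_force: [1.2, -0.6, -1.9]
opening: 0.0065
time: 16.5
ee_pos: [0.5538, 0.1505, 0.1985]
tcp_rot: [179.7, 0.5, 169.5]
wrist_force: [2.2, 0.2, -0.7]
opening: 0.0063
```

```bash
python3 -m pendant '[[[-0.19,0,0,0,-0.003,0,0],[0,0,0.3,0,0,0,0],[0,0,0.3,0,0,0,0],[0,0,0.3,0,0,0,0],[0,0,0,0,0,0,0]]]'
python3 -m pendant '[[[0,0,0.4,0,0,0,0],[0,0,0.4,0,0,0,0],[0,0,0.3,0,0,0,0],[0,0,0,0,0,0,0]]]'
python3 -m pendant '[[[0,0,0.3,0,0,0,0],[0,0,0.2,0,0,0,0],[0,0,0,0,0,0,0]]]'
```

```text
time: 16.92
ee_pos: [0.5552, 0.1502, 0.1885]
tcp_rot: [179.7, 0.6, 169.5]
wrist_force: [0.6, -0.1, -0.9]
opening: 0.0064
time: 17.25
ee_pos: [0.5554, 0.1502, 0.1762]
tcp_rot: [179.7, 0.6, 169.5]
wrist_force: [1.8, 0.1, 0.4]
opening: 0.0067
time: 17.5
ee_pos: [0.5556, 0.1502, 0.1707]
tcp_rot: [179.7, 0.6, 169.5]
wrist_force: [1.2, -0.0, 0.2]
opening: 0.0066
```

```bash
python3 -m pendant '[[[-0.07,0,0,0,0.008,0,0],[0,0,0.2,0,0,0,0],[0,0,0.1,0,0,0,0],[0,0,0,0,0,0,0]]]'
python3 -m pendant '[[[0,0,0.15,0,0,0,0],[0,0,0,0,0,0,0]]]'
python3 -m pendant '[[[0,0,0.15,0,0,0,0],[0,0,0,0,0,0,0]]]'
python3 -m pendant '[[[0,0,0.1,0,0,0,0],[0,0,0,0,0,0,0]]]'
```

```text
time: 17.83
ee_pos: [0.5559, 0.1502, 0.1672]
tcp_rot: [179.7, 0.0, 169.6]
wrist_force: [-0.3, -0.2, -0.5]
opening: 0.0063
time: 18.0
ee_pos: [0.5559, 0.1502, 0.1654]
tcp_rot: [179.7, -0.0, 169.6]
wrist_force: [1.5, -0.1, -0.7]
opening: 0.0063
time: 18.17
ee_pos: [0.5558, 0.1503, 0.1638]
tcp_rot: [179.7, -0.0, 169.6]
wrist_force: [0.4, -0.2, -0.6]
opening: 0.0068
time: 18.33
ee_pos: [0.5558, 0.1502, 0.1627]
tcp_rot: [179.7, -0.0, 169.6]
wrist_force: [0.5, 0.6, -0.3]
opening: 0.0066
```

```bash
python3 -m pendant '[[[0,0,0,0,0,0,18],[0,0,0,0,0,0,18],[0,0,0,0,0,0,18],[0,0,0,0,0,0,18]]]'
python3 -m pendant '[[[0,0,-3,0,0,0,18],[0,0,-4,0,0,0,18],[0,0,-4,0,0,0,18],[0,0,0,0,0,0,18],[0,0,0,0,0,0,18]]]'
python3 - <<'E'
from h import *
s=snap('wrist','w10.png'); print(bot.get_obs()['ee_pos'])
for t in ('key_mid','key'): print(t,[(round(m['confidence'],2),np.round(m['uv'])) for m in bot.mark_of('wrist',t)])
cv2.imwrite('pics/w10c.png',cv2.resize(s[0][120:320,170:350,::-1],None,fx=3,fy=3,interpolation=cv2.INTER_CUBIC))
E
```

```text
time: 18.67
ee_pos: [0.5557, 0.1502, 0.1629]
tcp_rot: [179.7, -0.0, 169.6]
wrist_force: [0.6, -0.1, -0.7]
opening: 0.0152
time: 19.08
ee_pos: [0.5541, 0.1493, 0.2752]
tcp_rot: [179.9, -0.3, 169.6]
wrist_force: [-0.4, 1.3, -1.0]
opening: 0.0154
[0.55410126 0.14932817 0.27584461]
key_mid [(0.63, array([255., 176.]))]
key [(0.46, array([256., 169.]))]
```

View pics/w10c.png

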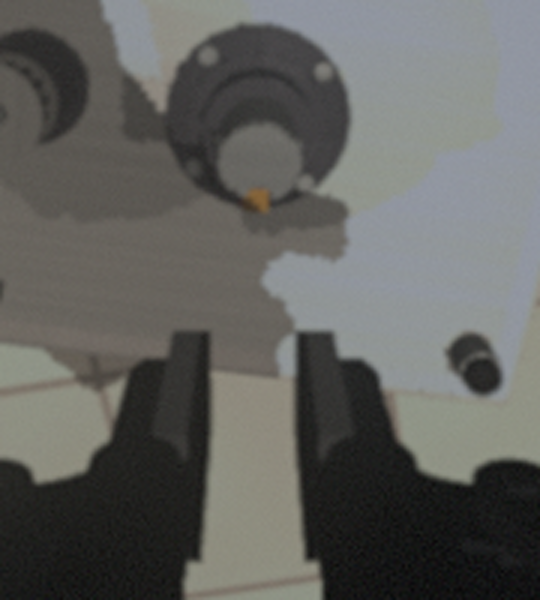

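The key now sits in the slot, its top at crop (259,200), flush with the shaft top. I'll check its height by projection.

```bash
python3 - <<'E'
from h import *
T=pose_tool(); s=snap('wrist'); g=s[0].astype(int)
m=((g[...,0]-g[...,2])>28)[170:205,235:275]; v,u=np.nonzero(m); print(u.min()+235,u.max()+235,v.min()+170,v.max()+170)
print('\n'.join(''.join('.#'[x] for x in r) for r in m.astype(int)))
th=np.radians(-10.3); d=np.array([np.cos(th),np.sin(th)]); t=np.array([-d[1],d[0]])
# axis implied by felt contacts: TCP at floor contact .5555,.1502 -> key centre 12.3 mm
for z in (.158,.163,.168):
  A=np.array([.5434,.1534])
  print(z,[proj([*(A+d*r+t*q),z],s).round(1).tolist() for r,q in ((8.3e-3,0),(16.3e-3,0),(12.3e-3,-4e-3),(12.3e-3,4e-3))], 'axis top',proj([*A,.16],s).round(1))
print(T[:3,3],bot.get_obs()['tcp_rot'])
E
```

```text
252 259 184 191
........................................
........................................
........................................
........................................
........................................
........................................
........................................
........................................
........................................
........................................
........................................
........................................
........................................
........................................
..................#######...............
..................#######...............
.................########...............
.................########...............
.................########...............
.................########...............
....................#####...............
......................##................
........................................
........................................
........................................
........................................
........................................
........................................
........................................
........................................
........................................
........................................
........................................
........................................
........................................
0.158 [[256.6, 184.2], [256.6, 192.4], [252.4, 188.3], [260.9, 188.3]] axis top [256.7 176.1]
0.163 [[256.7, 185.7], [256.7, 194.0], [252.3, 189.9], [261.1, 189.9]] axis top [256.7 176.1]
0.168 [[256.8, 187.3], [256.8, 195.8], [252.3, 191.6], [261.2, 191.5]] axis top [256.7 176.1]
[0.55351802 0.14917611 0.27359881] [179.93710031  -0.42860143 169.5572469 ]
```

The projection matches z≈0.158, which is home. I'll confirm by pressing lightly with the closed fingertips on the key's protruding outer edge.

```bash
python3 -m pendant '[[[-1.47,0.14,0,0,0.007,0,0],[0,0,3.5,0,0,0,0],[0,0,3.5,0,0,0,0],[0,0,1,0,0,0,0],[0,0,0,0,0,0,0]]]'
python3 -m pendant '[[[0,0,0,0,0,0,0],[0,0,0,0,0,0,0]]]'
```

```text
time: 19.7
ee_pos: [0.5677, 0.1482, 0.1881]
tcp_rot: [180.0, -0.9, 169.6]
wrist_force: [-0.4, 0.4, 0.6]
opening: 0.0002
time: 19.87
ee_pos: [0.5666, 0.148, 0.1881]
tcp_rot: [-180.0, -1.0, 169.6]
wrist_force: [1.0, -0.2, 0.8]
opening: 0.0001
```

```bash
python3 -m pendant '[[[-0.16,0,0.8,0,-0.0175,0,0],[0,0,0.8,0,0,0,0],[0,0,0.2,0,0,0,0],[0,0,0,0,0,0,0]]]'
python3 -m pendant '[[[0,0,0.2,0,0,0,0],[0,0,0.15,0,0,0,0],[0,0,0,0,0,0,0]]]'
python3 -m pendant '[[[0,0,0.15,0,0,0,0],[0,0,0,0,0,0,0]]]'
```

```text
time: 20.2
ee_pos: [0.5693, 0.1482, 0.1748]
tcp_rot: [179.9, 0.3, 169.6]
wrist_force: [0.1, -0.2, 0.4]
opening: 0.0002
time: 20.45
ee_pos: [0.5698, 0.1484, 0.1729]
tcp_rot: [179.8, 0.4, 169.6]
wrist_force: [0.8, -1.1, 0.3]
opening: 0.0002
time: 20.62
ee_pos: [0.57, 0.1484, 0.1716]
tcp_rot: [179.8, 0.4, 169.6]
wrist_force: [-0.6, -0.3, -0.7]
opening: 0.0001
```

```bash
python3 -m pendant '[[[0.2,0,0.4,0,0.006,0,0],[0,0,0.4,0,0,0,0],[0,0,0.1,0,0,0,0],[0,0,0,0,0,0,0]]]'
python3 -m pendant '[[[0,0,0.2,0,0,0,0],[0,0,0,0,0,0,0]]]'
python3 -m pendant '[[[0,0,0.15,0,0,0,0],[0,0,0,0,0,0,0]]]'
python3 -m pendant '[[[0,0,0.1,0,0,0,0],[0,0,0,0,0,0,0]]]'
```

```text
time: 20.95
ee_pos: [0.5678, 0.1488, 0.1616]
tcp_rot: [179.8, -0.0, 169.6]
wrist_force: [-0.4, -0.6, -0.4]
opening: -0.0
time: 21.12
ee_pos: [0.5677, 0.1488, 0.1591]
tcp_rot: [179.8, -0.1, 169.6]
wrist_force: [0.2, 0.1, 0.0]
opening: -0.0005
time: 21.28
ee_pos: [0.5677, 0.1488, 0.1575]
tcp_rot: [179.8, -0.0, 169.6]
wrist_force: [0.2, -0.1, -0.2]
opening: -0.0001
time: 21.45
ee_pos: [0.568, 0.1489, 0.1569]
tcp_rot: [179.8, 0.0, 169.6]
wrist_force: [0.8, -0.7, 1.3]
opening: 0.0002
```

```bash
python3 -m pendant '[[[0,0,0.1,0,0,0,0],[0,0,0,0,0,0,0]]]'
python3 -m pendant '[[[0,0,0.1,0,0,0,0],[0,0,0,0,0,0,0]]]'
python3 -m pendant '[[[0,0,0.1,0,0,0,0],[0,0,0,0,0,0,0]]]'
```

```text
time: 21.62
ee_pos: [0.5684, 0.1489, 0.1566]
tcp_rot: [179.8, 0.1, 169.6]
wrist_force: [0.4, -1.3, 0.9]
opening: 0.0002
time: 21.78
ee_pos: [0.5687, 0.149, 0.1561]
tcp_rot: [179.7, 0.2, 169.6]
wrist_force: [0.6, -0.2, 1.6]
opening: 0.0001
time: 21.95
ee_pos: [0.5691, 0.1491, 0.1557]
tcp_rot: [179.7, 0.2, 169.6]
wrist_force: [1.2, -0.9, 3.2]
opening: 0.0002
```

The key is firm at z≈0.157, against about 0.158 expected for home and 0.160 for the shaft top. Now the pulley: lift, travel and look.

```bash
python3 -m pendant '[[[0,0,-2,0,0,0,20],[0,0,-4,0,0,0,40],[0,0,-4,0,0,0,60],[0,0,-3,0,0,0,80],[-1.4,-3.9,0,0,0,0,80]]]' 
python3 -m pendant '[[[-1.4,-3.9,0,0,0,0,80],[-1.4,-3.9,0,0,0,0,80],[-1.4,-3.9,0,0,0,0,80],[-1.4,-3.9,0,0,0,0,80],[-1.4,-3.9,0,0,0,0,80]]]'
python3 -m pendant '[[[-1.4,-3.9,0,0,0,0,80],[-1.4,-3.9,0,0,0,0,80],[-1.4,-3.9,0,0,0,0,80],[0,0,0,0,0,0,80],[0,0,0,0,0,0,80]]]'
python3 - <<'E'
from h import *
o=bot.get_obs(); T=pose_tool(); print(o['ee_pos'],o['tcp_rot'],o['q'].round()); s=snap('wrist','p1.png')
for t,z in (('pulley_mid',.024),('pulley',0)):
    for m in bot.mark_of('wrist',t)[:3]: u,v=np.array(m['uv']).astype(int); print(t,round(m['confidence'],2),u,v,s[0][v-6:v+7,u-6:u+7].reshape(-1,3).mean(0).round(),ray(m['uv'],s,z).round(4))
E
```

```text
time: 22.37
ee_pos: [0.572, 0.1112, 0.2852]
tcp_rot: [179.9, -0.4, 169.9]
wrist_force: [1.2, -0.3, 1.3]
opening: 0.0606
time: 22.78
ee_pos: [0.6076, -0.0951, 0.2858]
tcp_rot: [179.8, -0.3, 170.4]
wrist_force: [0.5, 1.0, 0.8]
opening: 0.068
time: 23.2
ee_pos: [0.6278, -0.227, 0.2796]
tcp_rot: [179.8, -0.7, 170.0]
wrist_force: [-0.0, 0.7, -0.6]
opening: 0.0682
[ 0.62783653 -0.22697497  0.27959221] [179.82439451  -0.68092474 169.9606001 ] [-20.  26.  41. 106.   0. -10.]
pulley_mid 0.85 306 133 [115.  99.  90.] [ 0.6057 -0.1489  0.024 ]
pulley_mid 0.75 224 232 [44. 49. 66.] [ 0.731  -0.2898  0.024 ]
pulley_mid 0.68 233 164 [74. 69. 63.] [ 0.63   -0.2567  0.024 ]
pulley 0.84 234 159 [75. 71. 65.] [ 0.6276 -0.256   0.    ]
pulley 0.81 229 231 [45. 50. 67.] [ 0.7415 -0.2867  0.    ]
pulley 0.61 300 132 [132.  89.  81.] [ 0.6066 -0.1541  0.    ]
```

```bash
python3 -m pendant '[[[-0.9,-3.0,0,0,-0.012,0,85],[0,0,3.5,0,0,0,85],[0,0,3.5,0,0,0,85],[0,0,0,0,0,0,85],[0,0,0,0,0,0,85]]]'
python3 - <<'E'
from h import *
o=bot.get_obs(); T=pose_tool(); print(o['ee_pos'],o['tcp_rot']); s=snap('wrist','p2.png'); print(pose_tool()[:3,3])
im,K,D,P=s
for t,z in (('pulley_mid',.024),('pulley',0)):
    for m in bot.mark_of('wrist',t)[:3]: print(t,round(m['confidence'],2),np.round(m['uv']),ray(m['uv'],s,z).round(4))
cx,cy=.631,-.260; N=200; sc=.0004; j,i=np.meshgrid(np.arange(N),np.arange(N)); X=cx+(100-i)*sc; Y=cy+(100-j)*sc
q=np.linalg.inv(P); uv=cv2.projectPoints(np.stack([X,Y,0*X+.048],-1).reshape(-1,3).astype(float),cv2.Rodrigues(q[:3,:3])[0],q[:3,3],K,D)[0].reshape(N,N,2).astype(np.float32)
a=cv2.remap(im,uv[...,0],uv[...,1],cv2.INTER_CUBIC)
u,v=proj([cx,cy,.048],s).astype(int); v=max(v,75); c=im[v-75:v+75,u-75:u+75]
cv2.imwrite('pics/p2c.png',np.hstack([cv2.resize(x,(400,400),interpolation=cv2.INTER_CUBIC) for x in (a,c)])[:,:,::-1])
E
```

```text
time: 23.77
ee_pos: [0.635, -0.2496, 0.2146]
tcp_rot: [179.9, 0.7, 170.7]
wrist_force: [-0.1, -0.2, 0.8]
opening: 0.0724
[ 0.63499288 -0.24958814  0.21462578] [179.90376019   0.65340176 170.66041819]
[ 0.63507387 -0.24948073  0.21441007]
pulley_mid 0.93 [335. 127.] [ 0.6057 -0.1508  0.024 ]
pulley_mid 0.92 [245. 164.] [ 0.6315 -0.26    0.024 ]
pulley_mid 0.9 [239. 247.] [ 0.7387 -0.287   0.024 ]
pulley 0.94 [331. 128.] [ 0.61   -0.1497  0.    ]
pulley 0.84 [240. 236.] [ 0.7348 -0.2855  0.    ]
pulley 0.58 [250. 157.] [ 0.6286 -0.2538  0.    ]
```

View pics/p2c.png

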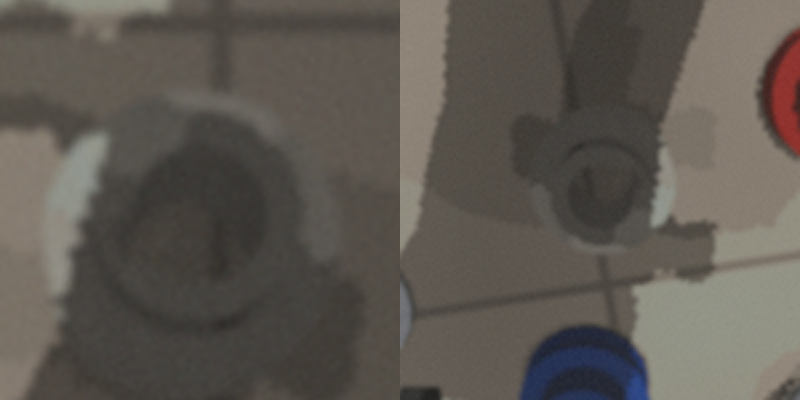

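The pulley lies in the arm's shadow here. The bore is at about (200,210) in the rectified panel, with a dark notch towards +x at about (210,125). I'll get the angle numerically, using the better-lit earlier pictures too.

```bash
cat > pf.py <<'E'
from h import *
from scipy.optimize import differential_evolution as de
def pfit(im,P,K,D,c0=(.6315,-.2605)):
    a=np.arange(-.026,.0261,.0005); X,Y=np.meshgrid(c0[0]+a,c0[1]+a,indexing='ij'); q=np.linalg.inv(P)
    uv=cv2.projectPoints(np.stack([X,Y,0*X+.048],-1).reshape(-1,3),cv2.Rodrigues(q[:3,:3])[0],q[:3,3],K,D)[0].reshape(*X.shape,2).astype(np.float32)
    g=cv2.cvtColor(cv2.remap(im,uv[...,0],uv[...,1],1),cv2.COLOR_RGB2GRAY).astype(float)
    def f(p):
        t=np.radians(p[2]); dx=X-c0[0]-p[0]/1e3; dy=Y-c0[1]-p[1]/1e3; r=np.hypot(dx,dy); u=dx*np.cos(t)+dy*np.sin(t); v=-dx*np.sin(t)+dy*np.cos(t)
        hole=(r<.01375)|((u>0)&(u<.018)&(abs(v)<.00475)); use=(r<.0205)
        h=use&hole; b=use&~hole
        return -np.corrcoef(np.where(hole,0,1)[use],g[use])[0,1]
    r=de(f,[(-7,7),(-7,7),(-180,180)],seed=1,maxiter=150,tol=1e-7)
    prof=[]
    for k in range(0,360,15):
        t=np.radians(k); dx=X-c0[0]-r.x[0]/1e3; dy=Y-c0[1]-r.x[1]/1e3; rr=np.hypot(dx,dy); an=np.degrees(np.arctan2(dy,dx)); prof.append(int(g[(abs((an-k+180)%360-180)<8)&(rr>.0148)&(rr<.0172)].mean()))
    return c0[0]+r.x[0]/1e3,c0[1]+r.x[1]/1e3,r.x[2],-r.fun,prof
E
python3 - <<'E'
from pf import *
c=bot.get_calibration('wrist'); K,D,A=[np.array(c[k]) for k in ('intrinsics','D','T_tool_cam')]
for n,p,e in (('w1',[.4464,-.2264,.23],[180,0,90.3]),('w2',[.4509,-.2416,.1597],[179.74,.03,64.97]),('w3',[.4494,-.2491,.0653],[179.4,.2,65.7]),('w4',[.54637,-.01885,.28398],[179.25,.03,65.33]),('p1',[.62784,-.22697,.27959],[179.82,-.68,169.96]),('p2',[.635,-.2496,.2146],[179.9,.65,170.66])):
    T=np.eye(4); T[:3,:3]=R.from_euler('xyz',e,degrees=True).as_matrix(); T[:3,3]=p
    print(n,pfit(cv2.imread(f'pics/{n}.png')[:,:,::-1].copy(),T@A,K,D))
s=cv2.imread('pics/scene0.png')[:,:,::-1].copy(); c=bot.get_calibration('scene'); print(pfit(s,np.array(c['pose']),np.array(c['intrinsics']),np.array(c['D'])))
E
```

```text
w1 (np.float64(0.6280514210560632), np.float64(-0.2586334739113427), np.float64(109.7949539975192), np.float64(0.945840417971962), [158, 159, 159, 158, 158, 158, 133, 73, 86, 150, 157, 157, 158, 157, 158, 158, 158, 158, 156, 157, 157, 157, 157, 158])
w2 (np.float64(0.6282485345307519), np.float64(-0.2587514599579416), np.float64(109.10272186614367), np.float64(0.962406308459342), [159, 159, 159, 160, 160, 159, 128, 67, 85, 158, 162, 161, 162, 162, 163, 163, 162, 162, 161, 161, 161, 160, 160, 160])
w3 (np.float64(0.6377386557267022), np.float64(-0.25660618894667), np.float64(178.40506138144494), np.float64(nan), [0, 0, 0, 0, 0, 0, 0, 0, 0, 0, 0, 0, 0, 0, 0, 0, 0, 0, 0, 0, 0, 0, 0, 0])
w4 (np.float64(0.6287497844640123), np.float64(-0.2577474024548867), np.float64(110.73756109569267), np.float64(0.9252532898462972), [151, 152, 152, 150, 149, 148, 126, 82, 90, 137, 149, 148, 147, 149, 149, 149, 149, 148, 149, 151, 152, 151, 153, 153])
p1 (np.float64(0.6290345824328226), np.float64(-0.2596638720728245), np.float64(111.69519477702711), np.float64(0.5808695256178137), [89, 90, 88, 83, 68, 67, 66, 63, 63, 66, 68, 68, 68, 66, 66, 76, 87, 88, 87, 89, 88, 88, 89, 89])
p2 (np.float64(0.6281077883803061), np.float64(-0.2601158016416603), np.float64(105.99713698973012), np.float64(0.7303306192403617), [67, 76, 81, 81, 75, 66, 64, 59, 64, 67, 67, 67, 67, 67, 66, 67, 67, 67, 67, 66, 66, 67, 67, 67])
(np.float64(0.6282490235066941), np.float64(-0.26024698247183375), np.float64(110.70675902621932), np.float64(0.9274667400883196), [129, 134, 140, 137, 133, 126, 105, 65, 71, 122, 138, 133, 135, 134, 134, 133, 134, 135, 133, 135, 138, 133, 128, 129])
  c /= stddev[:, None]
  c /= stddev[None, :]
  avg = a.mean(axis, **keepdims_kw)
  ret = um.true_divide(
  c = cov(x, y, rowvar, dtype=dtype)
  c *= np.true_divide(1, fact)
  c *= np.true_divide(1, fact)
```

The pulley axis is at (0.628,-0.259) and its keyway at 110°, with four views agreeing. It must turn -120° in hand, from tool yaw 170.7 to about 50, which is within range. Going down to the boss.

```bash
python3 - <<'E'
from h import *
T=pose_tool(); print(T[:3,3],bot.get_obs()['tcp_rot'],(np.linalg.inv(T)@[.6283,-.2592,.1,1])[:3]*100)
E
```

```text
[ 0.63588954 -0.25034112  0.21602717] [179.93860409   0.79511544 170.64145026] [ 0.76574763 -1.00993448 11.59213167]
```

```bash
python3 -m pendant '[[[0.6,-1.0,0,0,0.014,0,88],[0,0,3.5,0,0,0,88],[0,0,3.5,0,0,0,88],[0,0,3,0,0,0,88],[0,0,0,0,0,0,88]]]'
python3 -m pendant '[[[0,0,0,0,0,0,88],[0,0,0,0,0,0,88]]]'
python3 - <<'E'
from h import *
T=pose_tool(); s=snap('wrist','p3.png'); print(T[:3,3],bot.get_obs()['tcp_rot'],(T[:3,:3].T@(np.array([.6283,-.2592,.027])-T[:3,3]))*100)
E
```

```text
time: 24.33
ee_pos: [0.6318, -0.2624, 0.126]
tcp_rot: [-179.8, 0.8, 170.8]
wrist_force: [-0.5, -0.1, -2.2]
opening: 0.0755
time: 24.5
ee_pos: [0.6319, -0.2634, 0.1294]
tcp_rot: [-179.7, 0.9, 170.7]
wrist_force: [0.5, 0.8, 0.4]
opening: 0.0752
[ 0.63186609 -0.26337407  0.12935638] [-179.71915187    1.00388221  170.73593713] [ 0.57882358  0.40006115 10.22617191]
```

```bash
python3 -m pendant '[[[0.4,0.35,2,-0.005,0.017,0,88],[0,0,2,0,0,0,88],[0,0,2,0,0,0,88],[0,0,0,0,0,0,88],[0,0,0,0,0,0,88]]]'
python3 -m pendant '[[[0,0,0,0,0,0,88],[0,0,0,0,0,0,88]]]'
python3 - <<'E'
from pf import *
T=pose_tool(); s=snap('wrist','p4.png'); print(T[:3,3],bot.get_obs()['tcp_rot'],(T[:3,:3].T@(np.array([.6283,-.2592,.027])-T[:3,3]))*100)
print(pfit(s[0],s[3],s[1],s[2],(.6283,-.2592)))
E
```

```text
time: 24.97
ee_pos: [0.6338, -0.2614, 0.0788]
tcp_rot: [-179.8, 0.7, 170.7]
wrist_force: [0.4, 0.5, 0.8]
opening: 0.0751
time: 25.13
ee_pos: [0.6346, -0.2617, 0.0815]
tcp_rot: [-179.8, 0.8, 170.7]
wrist_force: [0.2, -0.1, -0.7]
opening: 0.075
[ 0.63455223 -0.26170441  0.08153501] [-179.80650048    0.87295087  170.74910369] [0.73748455 0.16433074 5.44273916]
(np.float64(0.628081851098197), np.float64(-0.2598873136871531), np.float64(109.0146574676358), np.float64(0.9008720954538957), [79, 79, 80, 80, 81, 80, 75, 67, 67, 79, 79, 78, 78, 78, 77, 79, 78, 79, 78, 78, 78, 79, 79, 80])
```

```bash
python3 -m pendant '[[[0.7,0.12,0,0,0.016,0,85],[0,0,1,0,0,0,85],[0,0,1,0,0,0,85],[0,0,0,0,0,0,85],[0,0,0,0,0,0,85]]]'
python3 - <<'E'
from h import *
T=pose_tool(); print(T[:3,3],bot.get_obs()['tcp_rot'],(T[:3,:3].T@(np.array([.6282,-.2594,.027])-T[:3,3]))*100)
E
```

```text
time: 25.6
ee_pos: [0.6283, -0.2596, 0.0625]
tcp_rot: [-179.8, 0.1, 170.7]
wrist_force: [0.9, 0.3, 0.2]
opening: 0.0728
[ 0.62825805 -0.25964901  0.06254693] [-1.79759535e+02  6.50214680e-02  1.70748752e+02] [0.01376641 0.03856196 3.55454892]
```

```bash
python3 -m pendant '[[[0,0,0.9,0,0,0,85],[0,0,0.9,0,0,0,85],[0,0,0.9,0,0,0,85],[0,0,0.5,0,0,0,85],[0,0,0,0,0,0,85]]]'
python3 -m pendant '[[[0,0,0,0,0,0,85],[0,0,0,0,0,0,85]]]'
```

```text
time: 26.02
ee_pos: [0.6277, -0.2596, 0.0259]
tcp_rot: [-179.8, -0.0, 170.7]
wrist_force: [-0.2, 0.5, 0.5]
opening: 0.0726
time: 26.18
ee_pos: [0.6272, -0.2594, 0.0249]
tcp_rot: [-179.8, -0.1, 170.7]
wrist_force: [0.3, -0.8, 0.9]
opening: 0.0725
```

```bash
python3 -m pendant '[[[-0.1,0,-0.15,0,0,0,85],[0,0,0,0,0,0,60],[0,0,0,0,0,0,40],[0,0,0,0,0,0,30],[0,0,0,0,0,0,30]]]' 45
python3 -m pendant '[[[0,0,0,0,0,0,30],[0,0,0,0,0,0,30],[0,0,0,0,0,0,30]]]'
```

```text
time: 26.6
ee_pos: [0.6292, -0.2597, 0.0285]
tcp_rot: [-179.8, 0.0, 170.8]
wrist_force: [-0.3, -0.0, -3.7]
opening: 0.0398
time: 26.85
ee_pos: [0.6291, -0.2597, 0.0283]
tcp_rot: [-179.8, 0.0, 170.8]
wrist_force: [-0.6, -0.3, -0.4]
opening: 0.0395
```

```bash
python3 -m pendant '[[[0,0,-1,0,0,0,30],[0,0,-3,0,0,0,30],[0,0,-4,0,0,0,30],[0,0,-4,0,0,0,30],[0,0,-4,0,0,0,30]]]'
python3 -m pendant '[[[0,0,-4,0,0,0,30],[0,0,-2.5,0,0,0,30],[1.3,3.4,0,0,0,0,30],[1.3,3.4,0,0,0,0,30],[1.3,3.4,0,0,0,0,30]]]'
python3 -m pendant '[[[1.3,3.4,0,0,0,0,30],[1.3,3.4,0,0,0,0,30],[1.3,3.4,0,0,0,0,30],[1.3,3.4,0,0,0,0,30],[1.3,3.4,0,0,0,0,30]]]'
python3 -m pendant '[[[1.3,3.4,0,0,0,0,30],[0,0,0,0,0,0.117,30],[0,0,0,0,0,0.117,30],[0,0,0,0,0,0.117,30],[0,0,0,0,0,0.117,30]]]'
python3 -m pendant '[[[0,0,0,0,0,0.117,30],[0,0,0,0,0,0.117,30],[0,0,0,0,0,0.117,30],[0,0,0,0,0,0.117,30],[0,0,0,0,0,0.117,30]]]'
python3 -m pendant '[[[0,0,0,0,0,0.117,30],[0,0,0,0,0,0.117,30],[0,0,0,0,0,0.117,30],[0,0,0,0,0,0.117,30],[0,0,0,0,0,0.117,30]]]'
```

```text
time: 27.27
ee_pos: [0.6236, -0.257, 0.1816]
tcp_rot: [179.9, -1.3, 170.7]
wrist_force: [0.9, 0.1, -2.9]
opening: 0.0396
time: 27.68
ee_pos: [0.6056, -0.1552, 0.2625]
tcp_rot: [-179.8, -0.4, 170.3]
wrist_force: [0.6, 0.5, -3.7]
opening: 0.0393
time: 28.1
ee_pos: [0.5666, 0.0302, 0.2653]
tcp_rot: [-179.8, -0.2, 170.1]
wrist_force: [-0.2, 0.1, -4.4]
opening: 0.0393
time: 28.52
ee_pos: [0.5553, 0.0766, 0.2687]
tcp_rot: [-179.8, -0.2, 143.0]
wrist_force: [0.7, 0.1, -4.2]
opening: 0.0393
time: 28.93
ee_pos: [0.5536, 0.0771, 0.2713]
tcp_rot: [-179.7, 0.0, 107.8]
wrist_force: [0.0, 0.1, -4.2]
opening: 0.0396
time: 29.35
ee_pos: [0.5522, 0.0767, 0.2738]
tcp_rot: [-179.8, 0.2, 72.6]
wrist_force: [-0.7, -0.1, -4.4]
opening: 0.0394
```

```bash
python3 -m pendant '[[[0,0,0,0,0,0.117,30],[0,0,0,0,0,0.117,30],[0,0,0,0,0,0.117,30],[0,0,0,0,0,0,30],[0,0,0,0,0,0,30]]]'
python3 - <<'E'
from h import *
T=pose_tool(); print(bot.get_obs()['q'].round(),bot.get_obs()['tcp_rot'],(T[:3,:3].T@(np.array([.5426,.1523,.203])-T[:3,3]))*100)
E
```

```text
time: 29.77
ee_pos: [0.5509, 0.0764, 0.2762]
tcp_rot: [-179.9, 0.3, 51.3]
wrist_force: [0.0, 0.1, -4.1]
opening: 0.0392
[  8.   7.  18. 101.  -0. 137.] [-179.88376331    0.25879518   51.26654215] [ 5.43036983 -5.38335513  7.30691659]
```

```bash
python3 -m pendant '[[[2.7,-2.7,0,0,0.004,0.016,30],[2.6,-2.6,0,0,0,0,30],[0,0,0,0,0,0,30],[0,0,0,0,0,0,30]]]'
python3 - <<'E'
from h import *
T=pose_tool(); print(bot.get_obs()['q'].round(),T[:3,3],bot.get_obs()['tcp_rot'],(T[:3,:3].T@(np.array([.5426,.1523,.203])-T[:3,3]))*100)
E
```

```text
time: 30.1
ee_pos: [0.5429, 0.1521, 0.2769]
tcp_rot: [-179.9, 0.0, 51.0]
wrist_force: [-1.0, 0.1, -3.7]
opening: 0.0394
[ 16.   8.  19. 101.   0. 145.] [0.54292926 0.15214379 0.27689089] [-1.79919345e+02  2.55210242e-02  5.10432313e+01] [-5.26345793e-03 -2.50240804e-02  7.38913491e+00]
```

```bash
python3 - <<'E' 2>/dev/null
from pf import *
T=pose_tool(); s=snap('wrist','p5.png'); P=s[3].copy(); P[2,3]-=T[2,3]-.0283
r=pfit(s[0],P,s[1],s[2],tuple(T[:2,3])); print(T[:2,3],r, T[:3,:3].T@np.array([r[0]-T[0,3],r[1]-T[1,3],0]))
E
python3 -m pendant '[[[0,0,2.5,0,0,0.008,30],[0,0,2.5,0,0,0,30],[0,0,0.8,0,0,0,30],[0,0,0,0,0,0,30],[0,0,0,0,0,0,30]]]'
```

```text
[0.54292926 0.15214379] (np.float64(0.5428541529245662), np.float64(0.15256448055577806), np.float64(-10.501451023442103), np.float64(0.7418541358601415), [53, 65, 65, 66, 66, 67, 66, 67, 67, 67, 65, 65, 65, 65, 65, 66, 65, 65, 65, 65, 65, 65, 61, 53]) [ 2.79912534e-04 -3.22909686e-04  3.29876032e-07]
time: 30.57
ee_pos: [0.5433, 0.1498, 0.2191]
tcp_rot: [-180.0, -0.1, 51.0]
wrist_force: [0.1, -0.5, -3.8]
opening: 0.0392
```

In hand, the pulley keyway reads -10.5°, matching the spindle at -10.3°. Correcting the drift and lowering.

```bash
python3 -m pendant '[[[0.18,-0.2,0.8,0,0,0,30],[0,0,0.8,0,0,0,30],[0,0,0.3,0,0,0,30],[0,0,0,0,0,0,30],[0,0,0,0,0,0,30]]]'
python3 - <<'E'
from h import *
T=pose_tool(); print(T[:3,3],bot.get_obs()['tcp_rot'],(T[:3,:3].T@(np.array([.5428,.1525,.190])-T[:3,3]))*100)
E
```

```text
time: 30.98
ee_pos: [0.5442, 0.1521, 0.2019]
tcp_rot: [179.9, -0.3, 51.0]
wrist_force: [0.5, -0.5, -3.9]
opening: 0.0394
[0.54417214 0.15209611 0.20194801] [179.85805822  -0.26511683  50.97116635] [-0.06055771 -0.13498403  1.19420275]
```

```bash
python3 -m pendant '[[[-0.06,-0.13,0.5,0,-0.005,0.005,30],[0,0,0.4,0,0,0,30],[0,0,0,0,0,0,30],[0,0,0,0,0,0,30]]]'
python3 -m pendant '[[[0,0,0.15,0,0,0,30],[0,0,0,0,0,0,30]]]'
python3 -m pendant '[[[0,0,0.15,0,0,0,30],[0,0,0,0,0,0,30]]]'
```

```text
time: 31.32
ee_pos: [0.5429, 0.1527, 0.1928]
tcp_rot: [179.8, 0.0, 50.7]
wrist_force: [0.6, 0.1, -3.5]
opening: 0.0393
time: 31.48
ee_pos: [0.5429, 0.1527, 0.1912]
tcp_rot: [179.8, 0.0, 50.7]
wrist_force: [0.4, -0.1, -3.9]
opening: 0.0391
time: 31.65
ee_pos: [0.543, 0.1527, 0.1897]
tcp_rot: [179.8, -0.0, 50.7]
wrist_force: [-1.6, 0.3, -4.0]
opening: 0.0395
```

```bash
python3 -m pendant '[[[0,0,0.15,0,0,0,30],[0,0,0,0,0,0,30]]]'
python3 -m pendant '[[[0,0,0.1,0,0,0,30],[0,0,0,0,0,0,30]]]'
python3 -m pendant '[[[0,0,0.1,0,0,0,30],[0,0,0,0,0,0,30]]]'
python3 -m pendant '[[[0,0,0.1,0,0,0,30],[0,0,0,0,0,0,30]]]'
```

```text
time: 31.82
ee_pos: [0.543, 0.1527, 0.1882]
tcp_rot: [179.8, -0.0, 50.7]
wrist_force: [-0.2, 0.4, -4.2]
opening: 0.0396
time: 31.98
ee_pos: [0.5431, 0.1527, 0.1871]
tcp_rot: [179.8, -0.0, 50.7]
wrist_force: [0.4, 0.2, -3.8]
opening: 0.0398
time: 32.15
ee_pos: [0.5431, 0.1527, 0.186]
tcp_rot: [179.8, -0.0, 50.7]
wrist_force: [-0.2, -0.4, -4.2]
opening: 0.0394
time: 32.32
ee_pos: [0.5431, 0.1527, 0.1849]
tcp_rot: [179.8, -0.0, 50.7]
wrist_force: [-0.5, 0.3, -4.5]
opening: 0.0394
```

```bash
python3 -m pendant '[[[0,0,0.15,0,0,0,30],[0,0,0.15,0,0,0,30],[0,0,0,0,0,0,30]]]'
python3 -m pendant '[[[0,0,0.2,0,0,0,30],[0,0,0.2,0,0,0,30],[0,0,0,0,0,0,30]]]'
python3 -m pendant '[[[0,0,0.2,0,0,0,30],[0,0,0.2,0,0,0,30],[0,0,0,0,0,0,30]]]'
python3 -m pendant '[[[0,0,0.2,0,0,0,30],[0,0,0.2,0,0,0,30],[0,0,0,0,0,0,30]]]'
```

```text
time: 32.57
ee_pos: [0.5432, 0.153, 0.1819]
tcp_rot: [179.8, -0.1, 50.7]
wrist_force: [-0.3, 0.2, -3.5]
opening: 0.0392
time: 32.82
ee_pos: [0.5433, 0.1531, 0.1774]
tcp_rot: [179.8, -0.1, 50.7]
wrist_force: [0.7, 0.2, -3.8]
opening: 0.0395
time: 33.07
ee_pos: [0.5432, 0.1531, 0.1729]
tcp_rot: [179.8, -0.1, 50.7]
wrist_force: [0.0, 0.1, -2.9]
opening: 0.0393
time: 33.32
ee_pos: [0.5432, 0.1531, 0.1684]
tcp_rot: [179.8, -0.1, 50.7]
wrist_force: [-0.1, -0.1, -4.4]
opening: 0.0392
```

```bash
python3 -m pendant '[[[0,0,0.2,0,0,0,30],[0,0,0.15,0,0,0,30],[0,0,0,0,0,0,30]]]' 60
python3 -m pendant '[[[0,0,0.15,0,0,0,30],[0,0,0,0,0,0,30]]]'
python3 -m pendant '[[[0,0,0.15,0,0,0,30],[0,0,0,0,0,0,30]]]'
python3 -m pendant '[[[0,0,0.15,0,0,0,30],[0,0,0,0,0,0,30]]]'
```

```text
time: 33.57
ee_pos: [0.5433, 0.1531, 0.1645]
tcp_rot: [179.8, -0.1, 50.7]
wrist_force: [0.3, 1.0, -3.9]
opening: 0.0389
time: 33.73
ee_pos: [0.5433, 0.1531, 0.1628]
tcp_rot: [179.8, -0.1, 50.7]
wrist_force: [-0.3, 1.1, -4.1]
opening: 0.039
time: 33.9
ee_pos: [0.5433, 0.1533, 0.1613]
tcp_rot: [179.8, -0.1, 50.7]
wrist_force: [0.1, 1.6, -2.5]
opening: 0.0389
time: 34.07
ee_pos: [0.5435, 0.1535, 0.1602]
tcp_rot: [179.8, -0.2, 50.7]
wrist_force: [-0.8, 1.0, -4.6]
opening: 0.039
```

```bash
python3 -m pendant '[[[0,0,0.2,0,0,0,30],[0,0,0.1,0,0,0,30]]]'
python3 -m pendant '[[[0,0,0.2,0,0,0,30],[0,0,0.2,0,0,0,30]]]'
python3 -m pendant '[[[0,0,0.2,0,0,0,30],[0,0,0.2,0,0,0,30]]]'
```

```text
time: 34.23
ee_pos: [0.5436, 0.1536, 0.1581]
tcp_rot: [179.8, -0.2, 50.7]
wrist_force: [-2.0, 0.9, -1.8]
opening: 0.0386
time: 34.4
ee_pos: [0.5437, 0.1537, 0.1547]
tcp_rot: [179.7, -0.3, 50.7]
wrist_force: [-0.5, 1.5, 2.9]
opening: 0.039
time: 34.57
ee_pos: [0.5437, 0.1537, 0.1508]
tcp_rot: [179.7, -0.3, 50.7]
wrist_force: [-1.9, 0.8, 1.8]
opening: 0.0391
```

```bash
python3 -m pendant '[[[0,0,0.2,0,0,0,30],[0,0,0.2,0,0,0,30]]]'
python3 -m pendant '[[[0,0,0.15,0,0,0,30],[0,0,0,0,0,0,30]]]'
python3 -m pendant '[[[0,0,0.15,0,0,0,30],[0,0,0,0,0,0,30]]]'
python3 -m pendant '[[[0,0,0.15,0,0,0,30],[0,0,0,0,0,0,30]]]'
```

```text
time: 34.73
ee_pos: [0.5438, 0.1537, 0.1467]
tcp_rot: [179.7, -0.3, 50.7]
wrist_force: [-1.8, 0.8, 2.7]
opening: 0.0385
time: 34.9
ee_pos: [0.5437, 0.1535, 0.144]
tcp_rot: [179.7, -0.3, 50.7]
wrist_force: [0.6, 1.3, -3.9]
opening: 0.0387
time: 35.07
ee_pos: [0.5439, 0.1537, 0.1435]
tcp_rot: [179.7, -0.3, 50.7]
wrist_force: [-2.9, 0.4, 0.4]
opening: 0.0391
time: 35.23
ee_pos: [0.544, 0.1537, 0.1436]
tcp_rot: [179.7, -0.4, 50.7]
wrist_force: [-1.2, 0.6, -3.1]
opening: 0.0388
```

```bash
python3 -m pendant '[[[0,0,0.2,0,0,0,30],[0,0,0.2,0,0,0,30]]]'
python3 -m pendant '[[[0,0,0.3,0,0,0,30],[0,0,0.3,0,0,0,30]]]'
```

```text
time: 35.4
ee_pos: [0.5443, 0.1539, 0.1432]
tcp_rot: [179.5, -0.6, 50.7]
wrist_force: [-9.4, -2.3, 20.3]
opening: 0.0388
time: 35.57
ee_pos: [0.5443, 0.1539, 0.1431]
tcp_rot: [179.4, -0.9, 50.7]
wrist_force: [-11.5, -2.7, 24.8]
opening: 0.0391
```

It meets a firm stop at TCP z 0.1432, against 0.1433 predicted for home. Relax, release and lift clear.

```bash
python3 -m pendant '[[[0,0,0,0,0,0,30],[0,0,-0.02,0,0,0,30]]]'
python3 -m pendant '[[[0,0,0,0,0,0,55],[0,0,0,0,0,0,65],[0,0,0,0,0,0,65],[0,0,0,0,0,0,65],[0,0,0,0,0,0,65]]]'
python3 -m pendant '[[[0,0,-1,0,0,0,65],[0,0,-2,0,0,0,65],[0,0,-4,0,0,0,65],[0,0,-4,0,0,0,65],[0,0,0,0,0,0,65]]]'
python3 - <<'E' 2>/dev/null
from pf import *
T=pose_tool(); s=snap('wrist','e1.png'); P=s[3].copy(); 
for h in (.163,.168,.178):
    P=s[3].copy(); P[2,3]-=h-.048; r=pfit(s[0],P,s[1],s[2],(.5434,.153)); print(h,np.round(r[:4],4))
print(slotfit(s,(.5434,.153)),slotfit(s,(.5434,.153),z=.16)[:4])
for t,z in (('pulley_mid',.139),('seat',.115),('shaft_top',.16),('key_mid',.1265)):
    for m in bot.mark_of('wrist',t)[:1]: print(t,round(m['confidence'],2),ray(m['uv'],s,z).round(4))
for c in ('scene','side'):
    s=snap(c,'e_'+c+'.png'); print(c,[(t,ray(m['uv'],s,z).round(4).tolist()) for t,z in (('pulley_mid',.139),('shaft_top',.16),('key_mid',.1265),('beaker',0),('amber_bottle',0),('flask',0),('cylinder_100',0),('dish',0),('driver',0)) for m in bot.mark_of(c,t)[:1]])
print(bot.get_obs()['ee_pos'],bot.get_obs()['wrist_force'])
E
```

```text
time: 35.73
ee_pos: [0.5439, 0.1536, 0.1441]
tcp_rot: [179.4, -0.9, 50.7]
wrist_force: [-0.1, 0.3, -2.5]
opening: 0.0388
time: 36.15
ee_pos: [0.5448, 0.1533, 0.1424]
tcp_rot: [179.3, -0.8, 50.7]
wrist_force: [0.6, 0.2, -0.5]
opening: 0.0555
time: 36.57
ee_pos: [0.541, 0.1523, 0.2561]
tcp_rot: [179.5, -0.6, 50.7]
wrist_force: [1.2, 0.6, 1.4]
opening: 0.0554
0.163 [  0.5446   0.146  104.0717   0.6286]
0.168 [  0.5457   0.1469 104.0348   0.6329]
0.178 [  0.5469   0.1498 103.9953   0.6276]
(np.float64(0.5403091799518853), np.float64(0.17953070775599275), np.float64(667.8834804579399), np.float64(0.019833428276457038), np.float64(0.05898424428950702)) (np.float64(0.5403091799518853), np.float64(0.17953070775599275), np.float64(667.8834804579399), np.float64(0.019833428276457038))
pulley_mid 0.8 [ 0.5999 -0.0368  0.139 ]
shaft_top 0.68 [0.5445 0.1523 0.16  ]
key_mid 0.43 [0.5571 0.151  0.1265]
scene [('pulley_mid', [0.7937, -0.304, 0.139]), ('shaft_top', [0.5369, 0.1529, 0.16]), ('beaker', [0.7758, -0.1589, 0.0]), ('amber_bottle', [0.542, -0.5231, 0.0]), ('flask', [0.8065, 0.007, 0.0]), ('cylinder_100', [0.6858, -0.3998, 0.0]), ('dish', [0.3451, 0.3419, 0.0]), ('driver', [0.3793, -0.4711, 0.0])]
side [('pulley_mid', [0.5432, 0.1506, 0.139]), ('shaft_top', [0.5438, 0.1386, 0.16]), ('beaker', [0.7861, -0.1739, 0.0]), ('amber_bottle', [0.5225, -0.5294, 0.0]), ('flask', [0.8018, 0.0044, 0.0]), ('cylinder_100', [0.5432, 0.1548, 0.0]), ('dish', [0.3453, 0.3431, 0.0]), ('driver', [0.3886, -0.4858, 0.0])]
[0.53977883 0.15195585 0.24789626] [-0.85465627 -0.54593065  0.49360186]
```

The side camera puts the pulley at the spindle, and the glassware is unchanged within detector noise. While relaxing, the tool rose about 0.9 mm with the pulley still gripped. To be safe I'll press once more on the boss rim with the fingertips.

```bash
python3 -m pendant '[[[0.35,0.22,0,0.009,-0.01,0,40],[0,0,2,0,0,0,40],[0,0,2,0,0,0,40],[0,0,1.5,0,0,0,40],[0,0,0,0,0,0,40]]]'
python3 - <<'E'
from h import *
T=pose_tool(); print(T[:3,3],bot.get_obs()['tcp_rot'],(T[:3,:3].T@(np.array([.5437,.1533,.168])-T[:3,3]))*100,bot.get_obs()['opening'])
E
```

```text
time: 38.23
ee_pos: [0.5441, 0.1534, 0.1924]
tcp_rot: [-179.8, 0.3, 50.7]
wrist_force: [-0.7, -0.3, -0.9]
opening: 0.0342
[0.54409338 0.1534103  0.19241628] [-179.75754626    0.31999566   50.66415451] [-0.01982975 -0.01310144  2.44185371] 0.0342327276590735
```

```bash
python3 -m pendant '[[[0,0,1,-0.004,0.005,0,40],[0,0,1,0,0,0,40],[0,0,0.2,0,0,0,40],[0,0,0,0,0,0,40]]]'
python3 -m pendant '[[[0,0,0.2,0,0,0,40],[0,0,0.15,0,0,0,40]]]'
python3 -m pendant '[[[0,0,0.2,0,0,0,40],[0,0,0.15,0,0,0,40]]]'
python3 -m pendant '[[[0,0,0.2,0,0,0,40],[0,0,0.15,0,0,0,40]]]'
```

```text
time: 38.57
ee_pos: [0.544, 0.1534, 0.171]
tcp_rot: [180.0, 0.0, 50.7]
wrist_force: [-0.3, 0.3, 0.4]
opening: 0.0339
time: 38.73
ee_pos: [0.5445, 0.1535, 0.1688]
tcp_rot: [180.0, -0.1, 50.7]
wrist_force: [-0.3, 0.0, 0.1]
opening: 0.034
time: 38.9
ee_pos: [0.5449, 0.1536, 0.1661]
tcp_rot: [179.9, -0.1, 50.7]
wrist_force: [0.7, 1.0, -0.7]
opening: 0.0339
time: 39.07
ee_pos: [0.5451, 0.1538, 0.1629]
tcp_rot: [179.9, -0.2, 50.7]
wrist_force: [-1.8, 0.8, 3.2]
opening: 0.0345
```

```bash
python3 -m pendant '[[[0,0,0.2,0,0,0,40],[0,0,0.15,0,0,0,40]]]'
python3 -m pendant '[[[0,0,0.25,0,0,0,40],[0,0,0.25,0,0,0,40]]]'
python3 -m pendant '[[[0,0,0.3,0,0,0,40],[0,0,0.3,0,0,0,40]]]'
```

```text
time: 39.23
ee_pos: [0.5449, 0.154, 0.162]
tcp_rot: [179.8, -0.3, 50.7]
wrist_force: [-5.8, -1.9, 15.9]
opening: 0.0343
time: 39.4
ee_pos: [0.545, 0.154, 0.162]
tcp_rot: [179.7, -0.5, 50.7]
wrist_force: [-7.1, -3.4, 19.0]
opening: 0.0341
time: 39.57
ee_pos: [0.545, 0.1541, 0.162]
tcp_rot: [179.5, -0.8, 50.7]
wrist_force: [-8.2, -2.9, 21.4]
opening: 0.0344
```

It is solid at 0.162, where the boss top is 0.163 when home. Lift clear, check and hand in.

```bash
python3 -m pendant '[[[0,0,-0.3,0,0,0,40],[0,0,-2,0,0,0,40],[0,0,-4,0,0,0,40],[0,0,-3,0,0,0,40],[0,0,0,0,0,0,40]]]'
python3 -m pendant '[[[0,0,0,0,0,0,40],[0,0,0,0,0,0,40],[0,0,0,0,0,0,40]]]'
python3 - <<'E'
from h import *
s=snap('side'); ms=[m for m in bot.masks_of('side','pulley') if abs(m['extent'][0]+m['extent'][2]-430)<60 and m['extent'][3]>225]
for m in ms[:2]: print(round(m['confidence'],2),m['extent'])
for dz in (0,.005,.015):
    t=np.linspace(0,2*np.pi,60); pts=[proj([.5435+r*np.cos(a),.153+r*np.sin(a),z+dz],s) for a in t for r,z in ((.032,.115),(.032,.141),(.021,.163))]; p=np.array(pts); print(dz,p.min(0).round(1),p.max(0).round(1))
print(bot.get_obs()['wrist_force'],bot.get_obs()['ee_pos']); bot.job_done()
E
```

```text
time: 39.98
ee_pos: [0.5418, 0.1529, 0.258]
tcp_rot: [179.5, -0.7, 50.7]
wrist_force: [1.3, 0.4, 0.8]
opening: 0.0343
time: 40.23
ee_pos: [0.5425, 0.153, 0.2585]
tcp_rot: [179.5, -0.8, 50.7]
wrist_force: [0.2, 0.6, -0.2]
opening: 0.0337
0.84 [205.4, 223.3, 229.7, 248.8]
0 [204.7 222.3] [229.  249.1]
0.005 [204.6 220.7] [229.  247.6]
0.015 [204.5 217.7] [229.  244.7]
[-0.01237945 -0.37049346  0.49087074] [0.54234957 0.15296819 0.25809789]
the job is handed in; nothing more can be done
```

The key and then the pulley are fitted on the spindle, and the job was handed in at about 40 s; no verdict was reported.

**Key:** I lowered it into the keyway by feel, finding both walls and the floor with about 1.2 mm of play, and let it drop the last 18 mm. Its top then stood firm at about 157 mm against 158 mm expected when home, in a light press of about 3 N.

**Pulley:** I turned it -120° in the grip and slid it over the key without snagging, then pushed it past the spring balls with gentle force. It stopped firmly at the height predicted for home. The tool rose about 0.9 mm while relaxing with the pulley still gripped, so I pressed the boss rim once more, and it was solid at about 162 mm with 21 N. The side camera's outline of the pulley matches the home position within about 1 px, about 3 mm of height, so the firm stops are the finer evidence.

**Last checks that failed or disagreed:**
- The wrist-camera fits of the pulley and keyway after release failed because the view was shadowed.
- The scene camera reported a look-alike as the pulley.
- The side camera placed the measuring cylinder at the spindle, a false hit.

The last look at the glassware and the screwdriver, just before that final press, showed no shifts beyond detector noise. The arm was clear of everything at hand-in.

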